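# Blend two batches of tumbling stones and bring the dish under the microscope

## Robot

A 6-joint arm with a two-finger parallel gripper is mounted at the origin on the work surface. World frame = base frame: x ahead of the robot, y to its left, z up, the work surface at z = 0. Lengths are in mm, angles in rad, forces in N, time in s.
With the tool pointing down it reaches from about 350 to 975 mm from the base axis. Payload 4.9 kg.
Tool frame: the origin (TCP) lies between the finger pads; the fingertips stand 11 mm ahead of it and the grasp point (between the pads) lies 8 mm behind it; z points along the fingers, y is the direction in which the jaws open and shut (so a half turn about z gives the same grasp; the last joint's range is limited). The gripper opens to 85 mm and grips with 20 to 120 N. Pads are 22 mm wide; open, the fingers measure 114 mm over their backs; the gripper's body (76 mm by 85 mm) begins 54 mm behind the grasp point. The pads swing forward as they close: fully open they stand 13 mm farther back than shut.
Start: joints at [1.187, 0.053, 1.613, -0, 1.476, -0.119], TCP at [163.563, 603.199, 242.304] pointing down, gripper open.
Joint ranges: [-3.01, 3.01], [-1.01, 2.22], [0.06, 2.58], [-1.02, 4.17], [0.09, 2.62], [-3.14, 3.14]. Speed limits (rad/s): [2.57, 2.57, 3.14, 3.14, 3.14, 3.14].

## Interface

Orientations are given as a unit quaternion [x, y, z, w].
In Python, from bench import * gives the robot as it stands.
- The arm moves only by the tool play_rows, never from a script. Its argument "steps" is a list that holds one entry, the list of rows, each a list of 5 numbers: the finger opening in mm, from 0 to 85.4, then the shift along the tool's x, y, z in units of 40 mm (1.0 is 40 mm), then the turn about the tool's z in units of 5 degrees (1.0 is 5 degrees). In form: [[[gripper, tx, ty, tz, twist], ...]]. A call has 1 to 5 rows; each row is the pose to reach, as a shift and turn from the pose commanded when the call began, along the tool's axes at that moment; what a row does not reach only later rows make up. A row lasts 1/8 s, in which the tool goes at most 62.5 mm and 10.7 degrees, less where a joint would pass 70% of its speed; a pose out of reach is approached as far as the arm can. A call with a gripper value outside its range is refused whole. The fingers move at their own pace and stop on an object; the grip force is fixed at half the most. Time passes only in rows, so rows that repeat a pose let the fingers close. It gives the time, the measured TCP pose, the force and the opening at its end, in the units of the state.
- sense(): the state, without advancing time (a new reading comes with each control period).
- capture(name): name is "side" or "top"; returns the picture (400x640x3 uint8, red, green, blue); there is no depth.
- get_calibration(name): a dict with "vertical_fov" (degrees; the focal length in pixels is half the picture's height over the tangent of half this angle, whatever the lens; pixels are square), "cx", "cy" (the principal point, pixels), "dist_coeffs" ([k1, k2, p1, p2, k3] as OpenCV has them; the pictures are not rectified), "xyz" and "attitude" of the camera in the world. Camera axes: x right, y up, looking along -z (the intrinsics and any distortion apply to the point x, -y, -z); pixel columns grow to the right and rows downward; lengths in mm; the calibration is good to about 2 mm. A picture is of the moment at which its call begins. get_calibration takes no time and is no camera call.
- close_job(): hands the job in, once; it reports no verdict.
The state is a dict: "t": time; "q": joint angles; "joint_velocities": joint speeds; "tau": joint torques, N m; "position": TCP position; "tool_rot": TCP orientation; "ft_force": force on the tool from outside, world axes, zero at the start; "moment": the same for the moment, N m; "gripper_width": finger opening in mm.
Only numpy, scipy, OpenCV 4.12 (cv2) and the standard library are available. Lean on these libraries where they do the work, as an engineer would, in place of code of your own. Each camera call takes 0.05 s, during which the arm holds its last target.

## Task

With the stirring rod, stir the gold and dark stones in the white dish, while it stays at its loading end, until no stone lies where it began and both the microscope half and the push-plate half of the dish hold stones of both colours. Then stand the rod upright on its tray again and let go of it, and only then push the carriage by its red plate fully home under the microscope, keeping all the stones in the dish and still mixed. Do not bump the microscope or shift the box, ring gauge and cutter lying about.

Things in the scene. Friction and masses are not known exactly. Their poses are not given: they have to be found in the camera images.
- carriage (a joint): slide of the aluminium carriage that carries the white dish, along the microscope base: 0 m at the loading end (as found), 0.190 m fully home with the dish centred under the microscope head; about 15 N of friction
- dish_floor (a point): centre of the flat inner floor of the white round dish on the carriage, 152 mm across inside at the floor, 160 mm at the rim, 40 mm deep, wall 4 mm. y points along the slide, away from the microscope, to the red push plate; it slides to -y. Gold stones start in the +y half, dark in the -y half, in a ring of about 54 mm radius, the middle free
- push_plate (a point): middle of the upper edge of the outer face (away from the microscope) of the red upright plate at the loading end of the carriage; plate 80 mm wide, 10 mm thick, 60 mm high, top 92 mm above the bench, outer face 120 mm from the dish centre; axes as for dish_floor: push along -y
- scope: white microscope base on the bench, fixed, 200 x 500 x 20 mm with low steel guides; origin at the centre of its underside; the slide runs along its y axis, microscope column at its -y end, loading end at +y
- head: white and black stereo microscope on a steel column, fixed; origin on the optical axis at bench level, axes as for the base; the objective, 56 mm across, hangs over the end of the slide, lower face 160 mm above the bench; the body above is 72 mm across from 220 mm up, eyepieces up to 380 mm; the column stands 125 mm to -y of the axis
- stirrer: upright stirring rod standing on its own foot, 115 mm tall, 160 g: round steel foot 28 mm across and 30 mm high, steel shaft 18 mm across, square green rubber handle 24 x 24 mm from 50 to 115 mm above its underside, its faces square to the x and y axes; origin at the centre of its underside, z up along the rod
- tray_floor (a point): centre of the black floor of the grey parking tray, 6 mm above the bench; the tray is 110 x 110 mm outside, 98 x 98 mm inside, fixed, its rim 8 mm above this floor; the stirrer starts standing on it
- insert_box: bystander: blue box with a paper band, 70 x 100 x 30 mm, origin at the centre of its underside
- gauge: bystander: steel ring gauge, 72 mm outside, 40 mm bore, 36 mm high, origin at the centre of its underside
- knife: bystander: red cutter lying flat, 30 x 150 x 16 mm, long along its y, origin at the centre of its underside
- gold0: chunky smooth gold-yellow tumbling stone, an upright cylinder 26 mm across and 16 mm high, 20 g; one of three of this colour, lying loose in the dish; origin at the centre of its underside, z along its axis
- gold1: chunky smooth gold-yellow tumbling stone, an upright cylinder 26 mm across and 16 mm high, 20 g; one of three of this colour, lying loose in the dish; origin at the centre of its underside, z along its axis
- gold2: chunky smooth gold-yellow tumbling stone, an upright cylinder 26 mm across and 16 mm high, 20 g; one of three of this colour, lying loose in the dish; origin at the centre of its underside, z along its axis
- dark0: chunky smooth dark grey tumbling stone, an upright cylinder 26 mm across and 16 mm high, 20 g; one of three of this colour, lying loose in the dish; origin at the centre of its underside, z along its axis
- dark1: chunky smooth dark grey tumbling stone, an upright cylinder 26 mm across and 16 mm high, 20 g; one of three of this colour, lying loose in the dish; origin at the centre of its underside, z along its axis
- dark2: chunky smooth dark grey tumbling stone, an upright cylinder 26 mm across and 16 mm high, 20 g; one of three of this colour, lying loose in the dish; origin at the centre of its underside, z along its axis

How it is judged (in metres and radians):
On the way, in this order (a step that is already met when the one before it is completed fails the run):
1. the foot of the stirring rod is down among the stones in the dish, the carriage still at its loading end (horizontal distance between stirrer and dish_floor below 0.065 m and z of stirrer in the frame of dish_floor below 0.013 m and angle between stirrer's own z axis and vertical below 0.5 rad and value of joint carriage below 0.015 m), for 0.1 s.
2. rod in the dish, carriage within 15 mm of its loading end: all stones in the dish, each 15 mm or more from its start, a gold and a dark stone centre in each half (microscope side, plate side) (all of step 1 and y of any of gold0, gold1, gold2 in the frame of dish_floor below 0 m and y of any of gold0, gold1, gold2 in the frame of dish_floor above 0 m and y of any of dark0, dark1, dark2 in the frame of dish_floor below 0 m and y of any of dark0, dark1, dark2 in the frame of dish_floor above 0 m and horizontal distance between each of gold0, gold1, gold2, dark0, dark1, dark2 and dish_floor below 0.078 m and z of gold0 in the frame of dish_floor between -0.005 and 0.04 m and z of gold1 in the frame of dish_floor between -0.005 and 0.04 m and z of gold2 in the frame of dish_floor between -0.005 and 0.04 m and z of dark0 in the frame of dish_floor between -0.005 and 0.04 m and z of dark1 in the frame of dish_floor between -0.005 and 0.04 m and z of dark2 in the frame of dish_floor between -0.005 and 0.04 m and distance of each of gold0, gold1, gold2, dark0, dark1, dark2 from where it was at the start of the episode above 0.015 m), for 0.1 s.
3. the rod stands upright on the tray, released, the carriage still within 15 mm of its loading end (horizontal distance between stirrer and tray_floor below 0.045 m and z of stirrer in the frame of tray_floor below 0.006 m and angle between stirrer's own z axis and vertical below 0.1 rad and contact force between the fingers and stirrer below 0.1 N and linear speed of stirrer below 0.02 m/s and value of joint carriage below 0.015 m), for 0.2 s.
At the end, for the whole second after the job is handed in: Carriage within 6 mm of fully home; all six stones at rest in the dish, a gold and a dark stone centre in each half (microscope side, plate side); rod at rest and released, upright within 0.1 rad on the tray floor, its foot centre within 45 mm of the tray centre (value of joint carriage above 0.184 m and linear speed of stirrer below 0.02 m/s and horizontal distance between stirrer and tray_floor below 0.045 m and z of stirrer in the frame of tray_floor below 0.006 m and angle between stirrer's own z axis and vertical below 0.1 rad and contact force between the fingers and stirrer below 0.1 N and horizontal distance between each of gold0, gold1, gold2, dark0, dark1, dark2 and dish_floor below 0.078 m and z of gold0 in the frame of dish_floor between -0.005 and 0.04 m and z of gold1 in the frame of dish_floor between -0.005 and 0.04 m and z of gold2 in the frame of dish_floor between -0.005 and 0.04 m and z of dark0 in the frame of dish_floor between -0.005 and 0.04 m and z of dark1 in the frame of dish_floor between -0.005 and 0.04 m and z of dark2 in the frame of dish_floor between -0.005 and 0.04 m and y of any of gold0, gold1, gold2 in the frame of dish_floor below 0 m and y of any of gold0, gold1, gold2 in the frame of dish_floor above 0 m and y of any of dark0, dark1, dark2 in the frame of dish_floor below 0 m and y of any of dark0, dark1, dark2 in the frame of dish_floor above 0 m and linear speed of each of gold0, gold1, gold2, dark0, dark1, dark2 below 0.03 m/s); the robot touches nothing.
It fails at once if the box is shifted by more than 25 mm (distance of insert_box from where it was at the start of the episode above 0.025 m).
It fails at once if the ring gauge is shifted by more than 25 mm (distance of gauge from where it was at the start of the episode above 0.025 m).
It fails at once if the cutter is shifted by more than 25 mm (distance of knife from where it was at the start of the episode above 0.025 m).
It fails at once if the microscope head or column is bumped by arm, fingers or rod with more than 5 N (contact force between any of the arm, the fingers, stirrer and head above 5 N).
It also fails if it takes over 72 s, if anything falls off the work surface, if the arm or the gripper's body presses on something with over 40 N, if the wrist force passes 120 N, or if a joint passes its speed limit or range.

## Working session

There is one attempt and no reset: what is moved stays moved. The work goes in short steps, Python scripts to look and compute and a tool call to move; the robot and the scene stay as the last step left them, time stands still between calls to the robot, and variables do not carry over. Pictures are saved under pics/ and viewed, and the job is handed in when it is done.

Besides the shell and the picture viewer there is one more tool, called after ">>>" as a command line: name --argument value ..., lists and objects as JSON in quotes. play_rows: Moves the arm, as the interface text tells. Its arguments: {"type":"object","properties":{"steps":{"type":"array"}},"required":["steps"]}

```bash
mkdir -p pics; ls; python3 - <<'E'
from bench import *
import cv2
for n in("side","top"):
    im=capture(n); cv2.imwrite(f"pics/{n}0.png",im[:,:,::-1]); print(n,get_calibration(n))
print(sense())
E
```

```text
pics
side {'vertical_fov': 56.67248007073918, 'cx': 318.66546760119115, 'cy': 194.16849893832259, 'dist_coeffs': array([0.00217481, 0.        , 0.        , 0.        , 0.        ]), 'xyz': array([ 296.55722582, -342.39297194,  877.14062901]), 'attitude': array([ 0.29684933, -0.09394955, -0.26756931,  0.91184463])}
top {'vertical_fov': 53.568136911067, 'cx': 323.2137923505513, 'cy': 193.37667138907588, 'dist_coeffs': array([-0.06909001,  0.        ,  0.        ,  0.        ,  0.        ]), 'xyz': array([ 442.96408928,  166.17424645, 1078.94180453]), 'attitude': array([ 0.06305314, -0.06639072, -0.69761635,  0.71059693])}
{'t': 0.1, 'q': array([ 1.18698622e+00,  5.33108415e-02,  1.61418436e+00, -1.50333481e-05,
        1.47601572e+00, -1.19029428e-01]), 'joint_velocities': array([ 0.00024194, -0.0020734 , -0.00187569,  0.0006477 ,  0.00292871,
        0.00058335]), 'tau': array([ 5.42353773e-04, -3.94899380e+01, -3.71364498e+01, -2.65323609e-05,
        3.95374722e-03,  2.99665180e-05]), 'position': array([163.37130359, 602.6905736 , 241.15701803]), 'tool_rot': array([ 1.32003166e-01,  9.91248831e-01, -9.30839365e-04, -2.31365437e-04]), 'ft_force': array([-0.26954354,  0.38831675, -0.96786907]), 'moment': array([ 0.04335046, -0.00228422, -0.01730491]), 'gripper_width': 85.6650088485538}
```

View pics/side0.png

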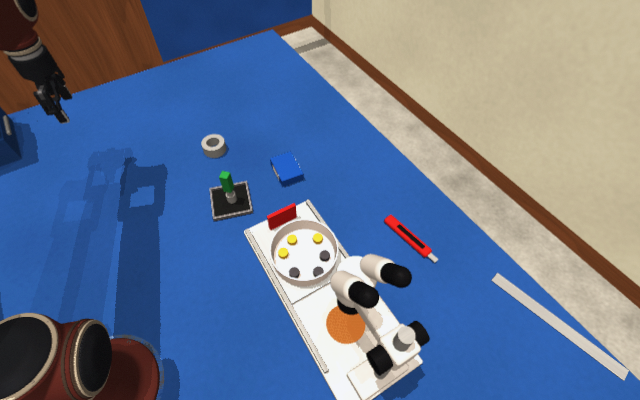

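View pics/top0.png

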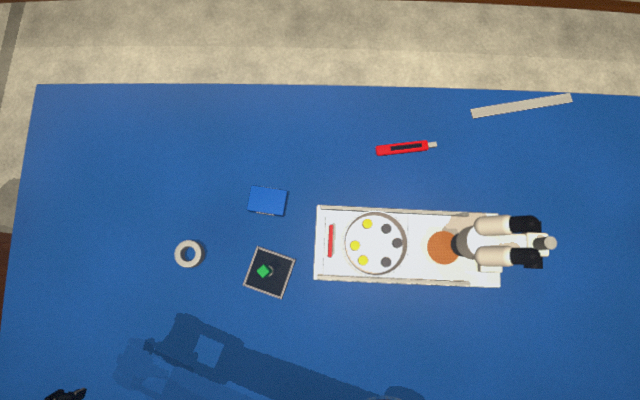

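The side view shows the carriage with its dish at about (305,252), the red plate at (282,216), the stirrer at (228,188) and the microscope at (365,290). In the top view the dish is at (375,243), the plate at (331,240) and the tray at (269,272), turned about 20°. Next I'll measure these.

```bash
cat > h.py <<'E'
from bench import *
import cv2, numpy as np
from scipy.spatial.transform import Rotation as R
def K(c):
    f=200/np.tan(np.radians(c["vertical_fov"])/2)
    return np.array([[f,0,c["cx"]],[0,f,c["cy"]],[0,0,1.]])
def ray(n,p):
    c=get_calibration(n)
    u=cv2.undistortPoints(np.array([[p]],float),K(c),c["dist_coeffs"])[0,0]
    return np.array(c["xyz"]),R.from_quat(c["attitude"]).apply([u[0],-u[1],-1.])
def onz(n,p,z):
    o,d=ray(n,p); return o+d*(z-o[2])/d[2]
def tri(ps,pt):
    o1,d1=ray("side",ps);o2,d2=ray("top",pt)
    A=np.stack([d1,-d2],1); s=np.linalg.lstsq(A,o2-o1,rcond=None)[0]
    a=o1+s[0]*d1;b=o2+s[1]*d2
    return (a+b)/2,np.linalg.norm(a-b)
def blobs(im,lo,hi,mn=15):
    hsv=cv2.cvtColor(im,cv2.COLOR_RGB2HSV); m=cv2.inRange(hsv,np.array(lo),np.array(hi))
    n,l,st,ce=cv2.connectedComponentsWithStats(m)
    return [(ce[i].round(1),st[i].tolist(),l==i) for i in range(1,n) if st[i,4]>=mn]
E
python3 - <<'E'
from h import *
im={n:cv2.imread(f"pics/{n}0.png")[:,:,::-1].copy() for n in("side","top")}
for n in im:
    for nm,lo,hi in(("gold",(22,130,120),(35,255,255)),("red",(0,180,100),(6,255,255)),("red2",(172,180,100),(180,255,255)),("green",(45,120,50),(80,255,255)),("dark",(0,0,20),(180,90,105))):
        for c,s,m in blobs(im[n],lo,hi): 
            if s[4]<600: print(n,nm,c,s)
for n,(x0,y0,x1,y1) in (("side",(180,140,340,300)),("top",(230,190,430,310))):
    cv2.imwrite(f"pics/{n}0c.png",cv2.resize(im[n][y0:y1,x0:x1,::-1],None,fx=4,fy=4,interpolation=cv2.INTER_CUBIC)[:600,:800])
E
```

```text
side gold [317.4 237.3] [313, 233, 10, 9, 66]
side gold [291.7 238.7] [287, 235, 10, 9, 64]
side gold [282.7 252.1] [278, 248, 10, 9, 70]
side red [281.8 215.9] [268, 204, 28, 25, 392]
side red [406.7 235.4] [385, 215, 46, 41, 396]
side green [226.1 181.3] [219, 171, 15, 21, 216]
side dark [25.1 10.9] [16, 0, 21, 21, 137]
side dark [263.6  30. ] [256, 27, 17, 7, 26]
side dark [245.4  35.7] [240, 34, 12, 5, 15]
side dark [233.2  39.8] [227, 38, 14, 5, 18]
side dark [182.3  56.1] [171, 53, 23, 8, 31]
side dark [53.1 75.2] [51, 73, 5, 5, 17]
side dark [64.2 87.6] [57, 81, 16, 16, 48]
side dark [  6.5 123.4] [0, 107, 12, 29, 80]
side dark [212.4 141.6] [207, 138, 12, 8, 76]
side dark [215.8 151.9] [203, 142, 23, 16, 156]
side dark [233.6 215.3] [214, 208, 39, 13, 83]
side dark [410.5 235.9] [398, 225, 26, 23, 80]
side dark [324.5 255.8] [320, 251, 10, 10, 78]
side dark [317.6 270.9] [314, 267, 9, 10, 63]
side dark [294.1 272.4] [290, 268, 9, 10, 77]
side dark [401.2 275.1] [393, 268, 16, 16, 184]
side dark [368.  295.2] [360, 286, 16, 19, 203]
side dark [356.5 302. ] [349, 294, 19, 14, 2
[... 348 characters left out ...]
2] [367, 346, 26, 32, 364]
side dark [160.9 378.9] [159, 371, 5, 16, 43]
top gold [366.9 223.2] [363, 219, 9, 9, 64]
top gold [354.5 245. ] [351, 241, 8, 9, 60]
top gold [362.7 259.7] [359, 256, 9, 9, 62]
top red [424.8 145.9] [422, 144, 6, 5, 19]
top red2 [398.3 148.2] [376, 140, 52, 16, 334]
top green [262.8 270.7] [257, 264, 13, 14, 113]
top dark [16.2  8.5] [10, 2, 15, 16, 123]
top dark [405.  146.4] [391, 144, 30, 6, 71]
top dark [524.3 224.3] [509, 216, 33, 18, 459]
top dark [455.1 245.2] [451, 234, 12, 22, 114]
top dark [200.6 255. ] [193, 243, 12, 24, 73]
top dark [183.4 253.2] [181, 247, 8, 14, 52]
top dark [ 78.4 391.1] [72, 388, 13, 8, 39]
top dark [ 62. 397.] [51, 394, 21, 6, 62]
```

View pics/side0c.png

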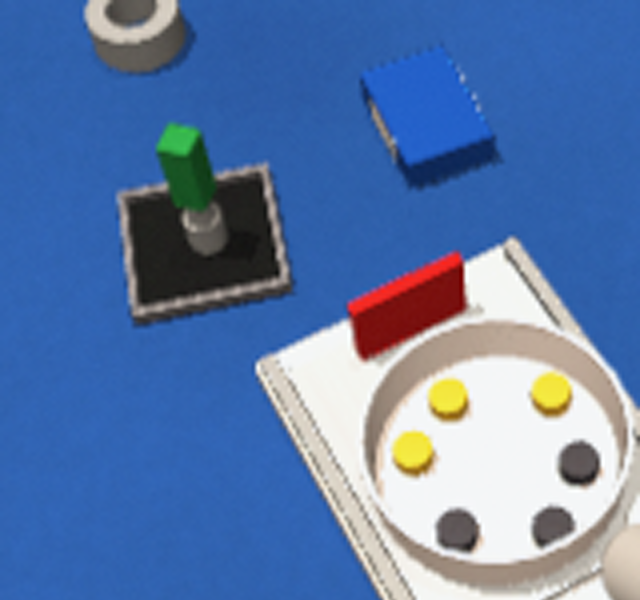

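View pics/top0c.png

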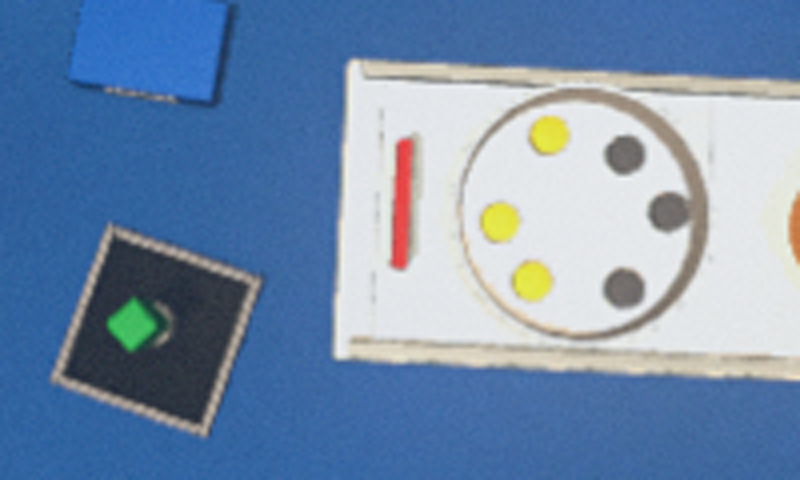

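```bash
python3 - <<'E'
from h import *
np.set_printoptions(precision=1,suppress=True)
im={n:cv2.imread(f"pics/{n}0.png")[:,:,::-1].copy() for n in("side","top")}
for a,b in (((317.4,237.3),(366.9,223.2)),((291.7,238.7),(354.5,245)),((282.7,252.1),(362.7,259.7)),((324.5,255.8),(386.5,229)),((317.6,270.9),(397.5,243)),((294.1,272.4),(386.5,262))):
    print(tri(a,b),onz("side",a,50),onz("top",b,50))
# green top face: brighter
for n in im:
    hsv=cv2.cvtColor(im[n],cv2.COLOR_RGB2HSV)
    m=cv2.inRange(hsv,np.array((45,120,50)),np.array((80,255,255)))
    ys,xs=np.nonzero(m); print(n, sorted(set(hsv[ys,xs,2].tolist()))[::8])
    for y in range(ys.min(),ys.max()+1): print(y,xs[ys==y].min(),[int(v) for v in hsv[y,xs[ys==y],2]])
E
```

```text
(array([557.1,  47.7,  52.6]), np.float64(1.1959884888987897)) [558.5  48.8  50. ] [556.8  47.6  50. ]
(array([500.2,  79.7,  51.9]), np.float64(1.297622504718982)) [501.2  80.5  50. ] [499.6  79.8  50. ]
(array([462.5,  58.7,  52.5]), np.float64(0.42943029507623787)) [463.2  59.8  50. ] [462.4  58.5  50. ]
(array([543.7,  -4.1,  50. ]), np.float64(2.605778785744944)) [545.   -4.4  50. ] [542.5  -3.6  50. ]
(array([506.8, -31. ,  55.9]), np.float64(1.232360587162897)) [508.9 -29.   50. ] [506.6 -31.9  50. ]
(array([458.2,  -2.7,  52.6]), np.float64(1.5903902501057714)) [459.4  -1.9  50. ] [457.4  -2.9  50. ]
side [57, 68, 78, 86, 137, 153, 176, 185]
171 222 [159, 159, 141]
172 221 [150, 178, 181, 181, 188, 185, 167, 158]
173 221 [176, 184, 183, 182, 182, 182, 184, 181, 143]
174 220 [156, 180, 184, 183, 184, 184, 183, 184, 167, 99]
175 220 [178, 182, 184, 185, 184, 185, 186, 182, 140, 73, 67]
176 219 [150, 179, 182, 183, 186, 187, 186, 187, 164, 96, 64, 60]
177 219 [137, 151, 156, 163, 174, 181, 186, 184, 137, 74, 60, 61]
178 220 [82, 89, 106, 131, 145, 153, 148, 90, 64, 61, 61]
179 2
[... 693 characters left out ...]
, 168, 178, 187, 197]
264 263 [105]
265 262 [126, 162, 118, 77]
266 260 [80, 132, 170, 189, 162, 111]
267 259 [87, 138, 176, 184, 187, 185, 156, 103]
268 258 [97, 148, 177, 188, 186, 188, 185, 178, 136, 99]
269 257 [118, 155, 180, 192, 182, 184, 190, 188, 185, 164, 136, 93]
270 257 [163, 186, 189, 186, 189, 191, 188, 188, 188, 188, 175, 131]
271 257 [168, 190, 189, 187, 187, 189, 189, 187, 188, 192, 190, 158, 82]
272 257 [125, 178, 191, 190, 190, 190, 188, 190, 189, 189, 179, 136, 82]
273 258 [139, 181, 197, 188, 192, 188, 193, 188, 172, 139, 82]
274 259 [137, 182, 192, 190, 193, 188, 171, 132, 82]
275 260 [136, 188, 195, 191, 169, 126, 75]
276 261 [145, 186, 169, 122, 78]
277 262 [133, 115]
```

```bash
python3 - <<'E'
from h import *
from scipy.optimize import least_squares
np.set_printoptions(precision=1,suppress=True)
im={n:cv2.imread(f"pics/{n}0.png")[:,:,::-1].copy() for n in("side","top")}
P={}
for n in im:
    hsv=cv2.cvtColor(im[n],cv2.COLOR_RGB2HSV)
    m=cv2.inRange(hsv,np.array((45,120,125)),np.array((80,255,255)))
    ys,xs=np.nonzero(m); P[n]=(xs.mean(),ys.mean()); print(n,P[n],len(xs),onz(n,P[n],121))
    c=np.stack([xs,ys],1).astype(float); w=np.array([onz(n,p,121)[:2] for p in c]).astype(np.float32)
    print(cv2.minAreaRect(w))
print(tri(P["side"],P["top"]))
S=np.array([[557.1,47.7],[500.2,79.7],[462.5,58.7],[543.7,-4.1],[506.8,-31],[458.2,-2.7]])
f=least_squares(lambda v:np.hypot(*(S-v[:2]).T)-54,[505,24]); print("ring c",f.x,f.fun)
# dish rim from top view: white/other; red plate
hsv=cv2.cvtColor(im["top"],cv2.COLOR_RGB2HSV)
m=((hsv[...,0]<10)|(hsv[...,0]>170))&(hsv[...,1]>120)&(hsv[...,2]>90); m[:, :320]=0;m[:,345:]=0;m[:200]=0;m[300:]=0
ys,xs=np.nonzero(m);w=np.array([onz("top",(x,y),92)[:2] for x,y in zip(xs,ys)],np.float32)
print("plate",cv2.minAreaRect(w),cv2.boxPoints(cv2.minAreaRect(w)))
# side plate: top bright
hsv=cv2.cvtColor(im["side"],cv2.COLOR_RGB2HSV)
m=((hsv[...,0]<10)|(hsv[...,0]>170))&(hsv[...,1]>120)&(hsv[...,2]>185); m[:,:260]=0;m[:,300:]=0;m[:200]=0;m[235:]=0
ys,xs=np.nonzero(m);w=np.array([onz("side",(x,y),92)[:2] for x,y in zip(xs,ys)],np.float32)
print("plate side",len(w),cv2.minAreaRect(w),cv2.boxPoints(cv2.minAreaRect(w)))
# tray corners in top crop coords/4 + (230,190), rim z14
print("tray",np.array([onz("top",(230+a/4-.4,190+b/4-.4),14)[:2] for a,b in((110,224),(262,280),(207,437),(51,380))]))
print("base",np.array([onz("top",(230+a/4-.4,190+b/4-.4),20)[:2] for a,b in((350,60),(335,360))]))
for n,p in(("top",(189,254)),("top",(267,201)),("top",(404,148)),("top",(461,244))): print(p,onz(n,p,30))
print(R.from_quat(sense()["tool_rot"]).as_matrix())
E
```

```text
side (np.float64(223.9), np.float64(174.6)) 60 [431.3 304.7 121. ]
((431.4029541015625, 304.7767639160156), (22.775928497314453, 21.615875244140625), 43.47721862792969)
top (np.float64(262.47872340425533), np.float64(270.8829787234043)) 94 [430.2 304.4 121. ]
((429.9576721191406, 304.38763427734375), (22.18478012084961, 21.5706844329834), 47.165748596191406)
(array([430.7, 304.2, 121.8]), np.float64(0.9125735889804505))
ring c [504.3  26. ] [ 3.1 -0.1 -0.9 -4.4  3.   0.3]
plate ((507.68072509765625, 143.8734130859375), (8.74323844909668, 76.99891662597656), 88.16371154785156) [[469.1 140.7]
 [546.  138.3]
 [546.3 147. ]
 [469.3 149.5]]
plate side 95 ((508.8260803222656, 144.2815704345703), (9.227485656738281, 77.3581314086914), 88.18902587890625) [[470.  140.9]
 [547.3 138.4]
 [547.6 147.7]
 [470.3 150.1]]
tray [[495.1 337.1]
 [460.1 234.4]
 [357.6 267.5]
 [391.9 371.6]]
base [[608.2 178.9]
 [409.  184.7]]
(189, 254) [468.1 514.   30. ]
(267, 201) [613.8 313.5  30. ]
(404, 148) [769.3 -58.1  30. ]
(461, 244) [ 507.5 -206.1   30. ]
[[-1.   0.3 -0. ]
 [ 0.3  1.  -0. ]
 [ 0.  -0.  -1. ]]
```

```bash
cat > mv.py <<'E'
# commanded pose bookkeeping: pos (mm), a = world angle (deg) of tool y, tool pointing straight down
import json,numpy as np
def ld(): return json.load(open("cmd.json"))
def axes(a):
    r=np.radians(a); y=np.array([np.cos(r),np.sin(r),0]); z=np.array([0,0,-1.]); return np.array([np.cross(y,z),y,z])
def rows(targets,a=None,g=None):
    s=ld(); A=axes(s["a"])
    for i,t in enumerate(targets):
        d=A@(np.array(t,float)-s["p"])/40
        print(np.round(d,2).tolist(), "" if a is None else round((s["a"]-a)/5,2))
def sent(row):   # last row [g,tx,ty,tz,tw] as sent
    s=ld(); A=axes(s["a"]); s["p"]=(np.array(s["p"])+A.T@np.array(row[1:4])*40).tolist(); s["a"]-=5*row[4]
    json.dump(s,open("cmd.json","w")); print("cmd",np.round(s["p"],1),round(s["a"],2))
E
python3 - <<'E'
import json; json.dump({"p":[163.563,603.199,242.304],"a":74.83},open("cmd.json","w"))
from mv import *; rows([[430.5,304.3,200]],44.83)
E
```

```text
[-8.4, -5.47, 1.06] 6.0
```

>>> play_rows --steps '[[[85,-1,-0.65,0.1,0.75],[85,-2,-1.3,0.2,1.5],[85,-3,-1.95,0.3,2.5],[85,-4,-2.6,0.4,3.5],[85,-5,-3.25,0.5,4.5]]]'

```text
t: 0.72
position: [323.2, 423.9, 221.7]
tool_rot: [0.324, 0.946, -0.0, -0.0]
ft_force: [-0.1, 0.8, 0.4]
gripper_width: 85.0
```

```bash
python3 - <<'E'
from mv import *; sent([85,-5,-3.25,0.5,4.5]); rows([[430.5,304.3,200],[430.5,304.3,83]],44.83)
from bench import sense;s=sense();print(s["position"],s["tool_rot"])
E
```

```text
cmd [322.6 425.4 222.3] 52.33
[-3.99, -0.75, 0.56] 1.5
[-3.99, -0.75, 3.48] 1.5
[323.16788711 423.94568293 221.65878305] [ 3.24145924e-01  9.46007040e-01 -2.90760517e-04 -1.23080337e-04]
```

>>> play_rows --steps '[[[85,-1,-0.19,0.14,0.5],[85,-2,-0.38,0.28,1.0],[85,-3,-0.56,0.42,1.5],[85,-3.99,-0.75,0.56,1.5],[85,-3.99,-0.75,0.56,1.5]]]'

```text
t: 1.35
position: [431.3, 302.2, 198.8]
tool_rot: [0.386, 0.923, -0.001, -0.001]
ft_force: [-0.0, 0.0, 1.3]
gripper_width: 85.1
```

```bash
python3 - <<'E'
from mv import *; sent([85,-3.99,-.75,0.56,1.5]); rows([[430.5,304.3,200],[430.5,304.3,83]],44.83)
from h import *
s=sense();print(s["position"],s["tool_rot"])
a=capture("side");b=capture("top")
o=np.hstack([cv2.resize(a[80:230,130:330],None,fx=2,fy=2,interpolation=2),cv2.resize(b[200:350,190:390],None,fx=2,fy=2,interpolation=2)])
cv2.imwrite("pics/g1.png",o[:,:,::-1])
E
```

```text
cmd [430.6 304.1 199.9] 44.83
[0.0, 0.0, -0.0] 0.0
[0.0, 0.0, 2.92] 0.0
[431.28330354 302.19583194 198.79504818] [ 3.85811932e-01  9.22576920e-01 -8.25465032e-04 -5.46155800e-04]
```

View pics/g1.png

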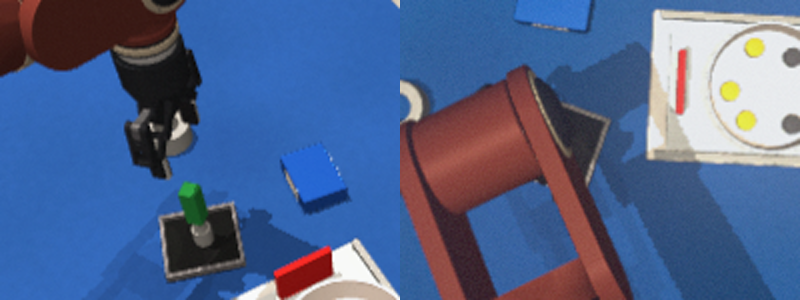

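The gripper sits above the rod; in the side crop the jaws are at (155,150) and the handle at (192,205). Descending now.

>>> play_rows --steps '[[[85,0,0,0.8,0],[85,0,0,1.6,0],[85,0,0,2.4,0],[85,0,0,2.92,0],[85,0,0,2.92,0]]]'

```text
t: 2.08
position: [428.4, 304.3, 81.2]
tool_rot: [0.383, 0.924, -0.002, -0.002]
ft_force: [-0.5, 0.5, -0.8]
gripper_width: 85.1
```

>>> play_rows --steps '[[[22,0,0,0,0],[22,0,0,0,0],[22,0,0,0,0],[22,0,0,0,0],[22,0,0,0,0]]]'

```text
t: 2.7
position: [431.3, 304.5, 84.2]
tool_rot: [0.384, 0.923, 0.001, 0.001]
ft_force: [0.3, 0.6, 5.0]
gripper_width: 23.6
```

>>> play_rows --steps '[[[10,0,0,0,0],[10,0,0,-0.3,0],[10,0,0,-1,0],[10,0,0,-1.9,0],[10,0,0,-2.75,0]]]'

```text
t: 3.32
position: [429.8, 303.6, 193.4]
tool_rot: [0.384, 0.923, -0.001, -0.001]
ft_force: [0.9, -0.2, -2.5]
gripper_width: 23.5
```

```bash
python3 - <<'E'
from mv import *; sent([0,0,0,2.92,0]);sent([0,0,0,-2.75,0]); rows([[504.5,28,193],[504.5,28,116]])
from h import *
s=sense();print(s["position"],s["ft_force"])
a=capture("side");b=capture("top")
o=np.hstack([cv2.resize(a[80:230,130:330],None,fx=2,fy=2,interpolation=2),cv2.resize(b[200:350,190:390],None,fx=2,fy=2,interpolation=2)])
cv2.imwrite("pics/g2.png",o[:,:,::-1])
E
```

```text
cmd [430.6 304.1  83.1] 44.83
cmd [430.6 304.1 193.1] 44.83
[-6.2, -3.56, 0.0] 
[-6.2, -3.56, 1.93] 
[429.77877111 303.56423722 193.40551779] [ 0.89500693 -0.21455929 -2.54472828]
```

View pics/g2.png

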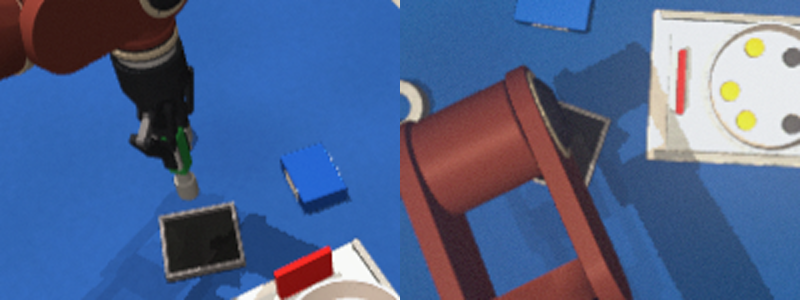

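The rod is held upright, its foot at about (187,185) in the side crop and clear of the tray. Moving it to the dish.

>>> play_rows --steps '[[[10,-0.7,-0.4,0,0],[10,-1.6,-0.92,0,0],[10,-2.5,-1.43,0,0],[10,-3.4,-1.95,0,0],[10,-4.3,-2.47,0,0]]]'

```text
t: 4.05
position: [480.6, 111.0, 190.6]
tool_rot: [0.384, 0.923, -0.001, -0.002]
ft_force: [-0.1, -0.3, -1.7]
gripper_width: 23.6
```

>>> play_rows --steps '[[[10,-0.8,-0.46,0,0],[10,-1.5,-0.86,0,0],[10,-1.9,-1.09,0,0],[10,-1.9,-1.09,0,0],[10,-1.9,-1.09,0,0]]]'

```text
t: 4.68
position: [503.9, 28.6, 192.5]
tool_rot: [0.384, 0.923, 0.0, -0.001]
ft_force: [-1.1, 0.1, -2.5]
gripper_width: 23.5
```

```bash
python3 - <<'E'
from mv import *; sent([0,-4.3,-2.47,0,0]);sent([0,-1.9,-1.09,0,0]); rows([[504.5,28,193],[504.5,28,116]])
from h import *
s=sense();print(s["position"],s["ft_force"])
a=capture("side");b=capture("top")
o=np.hstack([cv2.resize(a[150:300,220:420],None,fx=2,fy=2,interpolation=2),cv2.resize(b[170:320,290:490],None,fx=2,fy=2,interpolation=2)])
cv2.imwrite("pics/g3.png",o[:,:,::-1])
E
```

```text
cmd [481.8 112.5 193.1] 44.83
cmd [504.4  27.8 193.1] 44.83
[0.0, 0.0, 0.0] 
[0.0, 0.0, 1.93] 
[503.93368692  28.58753484 192.45160585] [-1.0992611   0.08637979 -2.4670175 ]
```

View pics/g3.png

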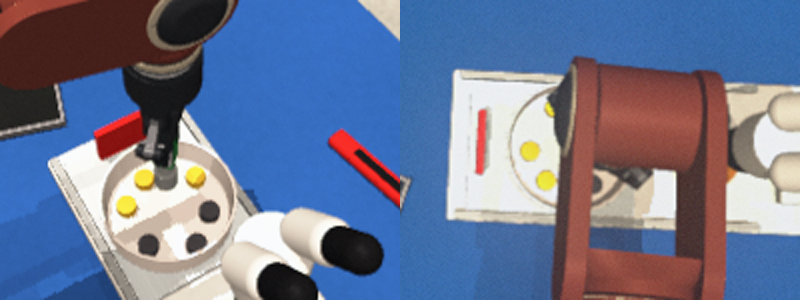

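The rod hangs over the dish centre. In the top view the wrist link comes within a few pixels of the microscope, so I'll check that clearance before going down.

```bash
python3 - <<'E'
from h import *
np.set_printoptions(precision=1,suppress=True)
print("cap",tri((317,157),(372,225)))
for z in (260,320,380,440,500,560): print(z,onz("top",(452,220),z),onz("top",(371,220),z),"head edge",onz("top",(457,243),z))
print(sense()["q"])
a=capture("side");b=capture("top")
cv2.imwrite("pics/f1.png",a[:,:,::-1]);cv2.imwrite("pics/f2.png",b[:,:,::-1])
E
```

```text
cap (array([539.8,  63.5, 345.3]), np.float64(41.011420913720016))
260 [ 543.2 -107.3  260. ] [540.4  63.2 260. ] head edge [ 495.3 -116.1  260. ]
320 [535.9 -87.3 320. ] [533.3  70.8 320. ] head edge [491.5 -95.4 320. ]
380 [528.5 -67.3 380. ] [526.1  78.3 380. ] head edge [487.6 -74.7 380. ]
440 [521.2 -47.2 440. ] [519.   85.9 440. ] head edge [483.8 -54.1 440. ]
500 [513.8 -27.2 500. ] [511.8  93.4 500. ] head edge [480.  -33.4 500. ]
560 [506.5  -7.1 560. ] [504.7 100.9 560. ] head edge [476.1 -12.7 560. ]
[-0.1 -0.2  1.9  0.   1.4 -0.9]
```

View pics/f1.png

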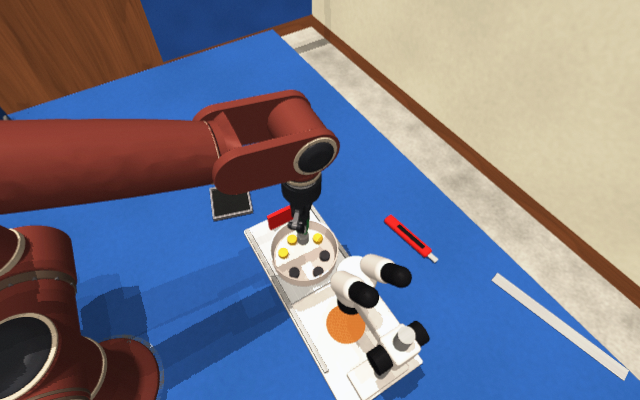

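View pics/f2.png

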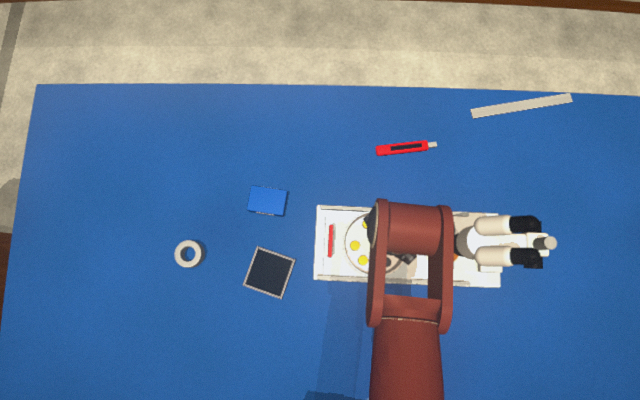

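Fork centre is at z≈480 with half width about 63 mm, so stirring keeps about 40 mm clear of the head. Descending at the free centre of the dish.

>>> play_rows --steps '[[[10,0,0,0.6,0],[10,0,0,1.2,0],[10,0,0,1.7,0],[10,0,0,1.93,0],[10,0,0,1.93,0]]]'

```text
t: 5.5
position: [504.8, 28.1, 116.3]
tool_rot: [0.384, 0.923, 0.0, 0.0]
ft_force: [-0.1, -0.4, -1.6]
gripper_width: 23.9
```

```bash
python3 - <<'E'
from mv import *; sent([0,0,0,1.93,0])
C=np.array([504.5,28]);
def pt(a,r=50,z=116): t=np.radians(a); return [C[0]+r*np.cos(t),C[1]+r*np.sin(t),z]
rows([pt(57,25),pt(57,50)]+[pt(a) for a in range(67,268,10)])
from h import *
s=sense();print(s["position"],s["ft_force"])
a=capture("side")
cv2.imwrite("pics/g4.png",cv2.resize(a[150:300,220:420],None,fx=3,fy=3,interpolation=2)[:,:,::-1])
E
```

```text
cmd [504.4  27.8 115.9] 44.83
[0.13, 0.62, -0.0] 
[0.27, 1.23, -0.0] 
[0.47, 1.16, -0.0] 
[0.67, 1.06, -0.0] 
[0.84, 0.93, -0.0] 
[0.99, 0.77, -0.0] 
[1.11, 0.59, -0.0] 
[1.19, 0.39, -0.0] 
[1.24, 0.17, -0.0] 
[1.25, -0.04, -0.0] 
[1.22, -0.26, -0.0] 
[1.16, -0.47, -0.0] 
[1.06, -0.66, -0.0] 
[0.93, -0.83, -0.0] 
[0.77, -0.98, -0.0] 
[0.59, -1.1, -0.0] 
[0.38, -1.19, -0.0] 
[0.17, -1.23, -0.0] 
[-0.05, -1.24, -0.0] 
[-0.26, -1.22, -0.0] 
[-0.47, -1.15, -0.0] 
[-0.66, -1.05, -0.0] 
[-0.84, -0.92, -0.0] 
[504.78493383  28.10721381 116.34913238] [-0.07800204 -0.43041611 -1.63178267]
```

View pics/g4.png

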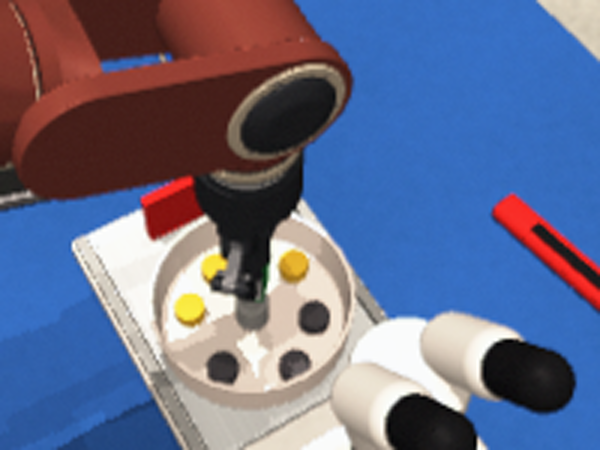

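The foot is down at the dish centre, at about (252,318) in the crop, with all the stones still untouched around it. Stirring counter-clockwise now.

>>> play_rows --steps '[[[10,0.07,0.31,0,0],[10,0.13,0.62,0,0],[10,0.2,0.93,0,0],[10,0.27,1.23,0,0],[10,0.47,1.16,0,0]]]'

```text
t: 6.18
position: [524.5, 74.7, 116.0]
tool_rot: [0.384, 0.923, 0.0, 0.0]
ft_force: [0.0, 0.5, -2.6]
gripper_width: 23.5
```

>>> play_rows --steps '[[[10,0.2,-0.1,0,0],[10,0.37,-0.23,0,0],[10,0.52,-0.39,0,0],[10,0.64,-0.57,0,0],[10,0.72,-0.77,0,0]]]'

```text
t: 6.8
position: [483.7, 71.8, 117.1]
tool_rot: [0.384, 0.923, 0.001, 0.004]
ft_force: [8.7, -1.1, -1.7]
gripper_width: 23.7
```

>>> play_rows --steps '[[[10,0.05,-0.22,0,0],[10,0.06,-0.43,0,0],[10,0.03,-0.65,0,0],[10,-0.03,-0.86,0,0],[10,-0.13,-1.05,0,0]]]'

```text
t: 7.42
position: [464.0, 38.2, 121.5]
tool_rot: [0.384, 0.923, 0.004, 0.012]
ft_force: [17.8, -1.5, -0.7]
gripper_width: 23.6
```

```bash
python3 - <<'E'
from mv import *; sent([0,.47,1.16,0,0]);sent([0,.72,-.77,0,0]);sent([0,-.13,-1.05,0,0])
from h import *
s=sense();print(s["position"],s["ft_force"])
a=capture("side")
cv2.imwrite("pics/g5.png",cv2.resize(a[150:300,220:420],None,fx=3,fy=3,interpolation=2)[:,:,::-1])
E
```

```text
cmd [524.1  73.9 115.9] 44.83
cmd [481.9  72.6 115.9] 44.83
cmd [455.8  39.3 115.9] 44.83
[464.02676672  38.16683686 121.48793606] [17.78486081 -1.46256567 -0.71552561]
```

View pics/g5.png

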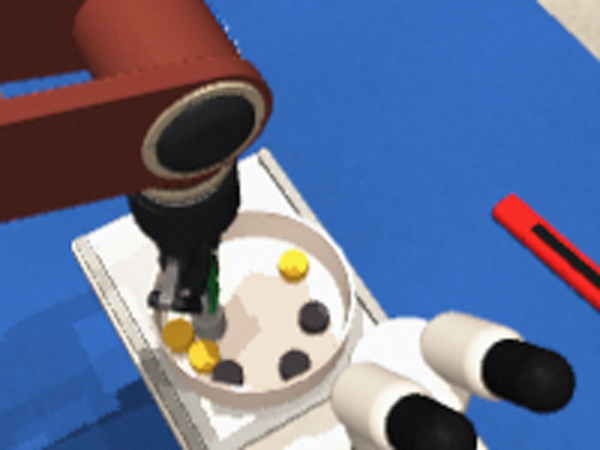

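The foot is squeezing a gold stone against the wall, with 18 N in x. Backing off toward the centre.

>>> play_rows --steps '[[[10,-0.15,0.15,0,0],[10,-0.3,0.3,0,0],[10,-0.4,0.4,0,0],[10,-0.4,0.4,0,0]]]'

```text
t: 7.98
position: [478.4, 39.3, 115.5]
tool_rot: [0.384, 0.923, -0.0, -0.0]
ft_force: [0.9, -0.1, -0.4]
gripper_width: 23.4
```

```bash
cat >> h.py <<'E'
def stones(im):
    out=[]
    sub=im[200:310,240:360]
    for nm,lo,hi in(("G",(20,130,90),(38,255,255)),("D",(0,0,15),(180,100,110))):
        for c,s,m in blobs(np.ascontiguousarray(sub),lo,hi,25):
            p=c+[240,200]; w=onz("side",p,51)[:2]
            d=w-[504.5,28]
            if np.hypot(*d)<80: out.append((nm,d.round(0).tolist(),s[4],round(float(np.degrees(np.arctan2(d[1],d[0]))%360)),round(float(np.hypot(*d)))))
    return out
def shot(f):
    a=capture("side"); cv2.imwrite(f,cv2.resize(a[150:300,220:420],None,fx=3,fy=3,interpolation=2)[:,:,::-1])
    for s in stones(a): print(s)
E
python3 - <<'E'
from mv import *; sent([0,-.4,.4,0,0])
from h import *
s=sense();print(s["position"],s["ft_force"],s["tool_rot"])
shot("pics/g6.png")
E
```

```text
cmd [478.4  39.2 115.9] 44.83
[478.37151322  39.28379196 115.47342135] [ 0.91621416 -0.11750012 -0.39191516] [ 3.83997558e-01  9.23334023e-01 -1.19858076e-04 -3.77544771e-04]
('G', [52.0, 18.0], 76, 19, 56)
('G', [-57.0, -0.0], 173, 180, 57)
('D', [41.0, -32.0], 87, 322, 52)
('D', [4.0, -57.0], 70, 274, 57)
('D', [-44.0, -36.0], 63, 219, 56)
```

View pics/g6.png

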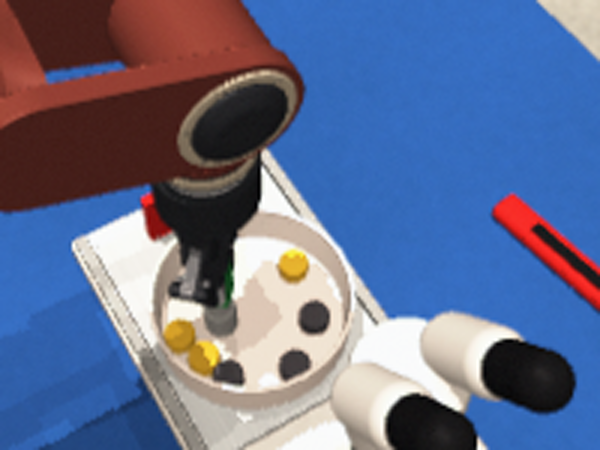

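The golds now lie at about 170° and 193°, and the darks have barely moved. I'll get behind the golds again, this time hugging the wall at r=58 so the push is tangential.

```bash
cat >> mv.py <<'E'
C=np.array([504.5,28])
def pt(a,r=58,z=116): t=np.radians(a); return [C[0]+r*np.cos(t),C[1]+r*np.sin(t),z]
E
python3 - <<'E'
from mv import *
rows([pt(140,28),pt(120,35),pt(120,47),pt(120,58),pt(128)])
print()
rows([pt(a) for a in (120,128,136,144,152,160,168,176,184,192,200,208,216,224,232,240,248,256,264)])
E
```

```text
[0.04, 0.2, -0.0] 
[0.19, 0.49, -0.0] 
[0.48, 0.56, -0.0] 
[0.74, 0.64, -0.0] 
[0.78, 0.44, -0.0] 

[0.74, 0.64, -0.0] 
[0.78, 0.44, -0.0] 
[0.79, 0.23, -0.0] 
[0.77, 0.03, -0.0] 
[0.73, -0.16, -0.0] 
[0.65, -0.35, -0.0] 
[0.56, -0.53, -0.0] 
[0.43, -0.69, -0.0] 
[0.29, -0.83, -0.0] 
[0.13, -0.95, -0.0] 
[-0.05, -1.05, -0.0] 
[-0.24, -1.12, -0.0] 
[-0.44, -1.17, -0.0] 
[-0.64, -1.19, -0.0] 
[-0.84, -1.17, -0.0] 
[-1.04, -1.14, -0.0] 
[-1.23, -1.07, -0.0] 
[-1.41, -0.98, -0.0] 
[-1.57, -0.86, -0.0]
```

>>> play_rows --steps '[[[10,0.04,0.2,0,0],[10,0.19,0.49,0,0],[10,0.48,0.56,0,0],[10,0.74,0.64,0,0],[10,0.78,0.44,0,0]]]'

```text
t: 8.65
position: [468.2, 74.6, 115.8]
tool_rot: [0.383, 0.924, -0.0, -0.0]
ft_force: [0.5, 0.1, -1.0]
gripper_width: 23.3
```

>>> play_rows --steps '[[[10,0.01,-0.21,0,0],[10,-0.01,-0.41,0,0],[10,-0.05,-0.6,0,0],[10,-0.13,-0.79,0,0],[10,-0.22,-0.97,0,0]]]'

```text
t: 9.28
position: [447.5, 39.5, 115.9]
tool_rot: [0.384, 0.923, 0.0, 0.0]
ft_force: [0.5, -0.0, -2.1]
gripper_width: 23.4
```

```bash
python3 - <<'E'
from mv import *; sent([0,.78,.44,0,0]);sent([0,-.22,-.97,0,0])
from h import *
s=sense();print(s["position"],s["ft_force"],s["tool_rot"])
shot("pics/g7.png")
E
```

```text
cmd [468.9  73.8 115.9] 44.83
cmd [447.6  40.2 115.9] 44.83
[447.46631535  39.52714169 115.94989282] [ 0.53828417 -0.00790752 -2.06309269] [3.84254316e-01 9.23227277e-01 1.05015958e-04 6.95571234e-05]
('G', [53.0, 18.0], 78, 19, 56)
('G', [-52.0, -25.0], 134, 206, 57)
('D', [40.0, -32.0], 81, 321, 51)
('D', [4.0, -57.0], 70, 274, 57)
('D', [-24.0, -52.0], 52, 245, 57)
```

View pics/g7.png

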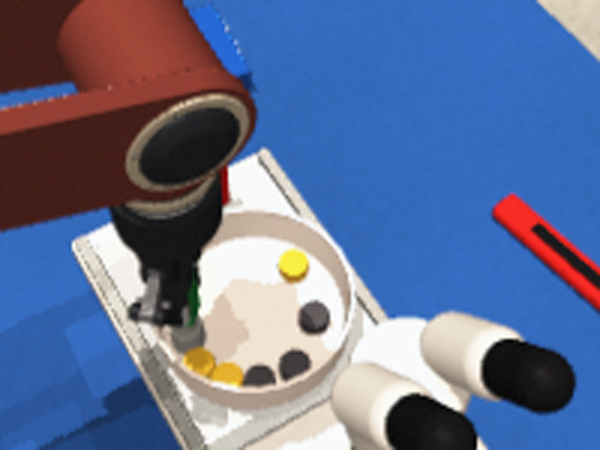

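The push is now free, with almost no force: both golds and one dark have advanced together, the golds at (200,360) and (228,375) in the crop. Carrying on.

>>> play_rows --steps '[[[10,-0.13,-0.16,0,0],[10,-0.27,-0.3,0,0],[10,-0.43,-0.42,0,0],[10,-0.61,-0.52,0,0],[10,-0.8,-0.6,0,0]]]'

```text
t: 9.95
position: [453.2, 0.0, 115.9]
tool_rot: [0.384, 0.923, -0.0, -0.0]
ft_force: [-0.8, 1.4, -2.0]
gripper_width: 23.7
```

>>> play_rows --steps '[[[10,-0.2,-0.04,0,0],[10,-0.4,-0.06,0,0],[10,-0.6,-0.05,0,0],[10,-0.8,-0.01,0,0],[10,-0.99,0.06,0,0]]]'

```text
t: 10.58
position: [483.2, -26.2, 115.9]
tool_rot: [0.384, 0.923, -0.0, -0.0]
ft_force: [-0.9, 1.1, -1.6]
gripper_width: 23.4
```

```bash
python3 - <<'E'
from mv import *; sent([0,-.8,-.6,0,0]);sent([0,-.99,.06,0,0])
from h import *
s=sense();print(s["position"],s["ft_force"],s["tool_rot"])
rows([pt(a) for a in (248,256,264,272,280,288,294)])
shot("pics/g8.png")
E
```

```text
cmd [453.1   0.6 115.9] 44.83
cmd [482.8 -25.8 115.9] 44.83
[483.21774365 -26.15113495 115.86361048] [-0.85202042  1.11309735 -1.61054512] [ 3.84082986e-01  9.23298571e-01 -7.47849032e-05 -5.53162248e-05]
[0.0, 0.0, -0.0] 
[-0.18, 0.09, -0.0] 
[-0.34, 0.21, -0.0] 
[-0.49, 0.35, -0.0] 
[-0.62, 0.51, -0.0] 
[-0.72, 0.68, -0.0] 
[-0.78, 0.82, -0.0] 
('G', [21.0, -55.0], 150, 291, 59)
('D', [47.0, 25.0], 1676, 28, 54)
```

View pics/g8.png

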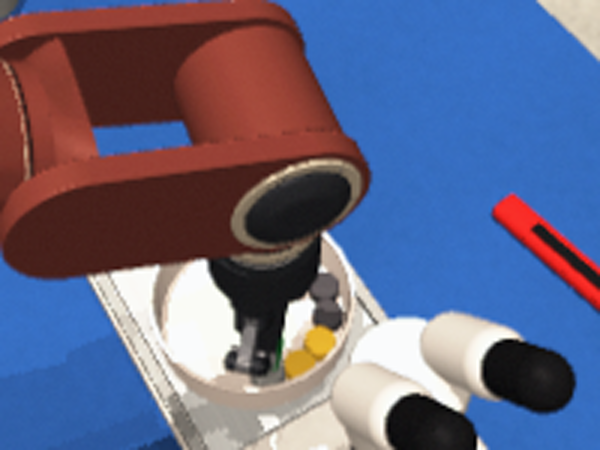

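>>> play_rows --steps '[[[10,-0.18,0.09,0,0],[10,-0.32,0.19,0,0],[10,-0.32,0.19,0,0]]]'

```text
t: 11.0
position: [497.8, -29.7, 116.1]
tool_rot: [0.384, 0.923, 0.0, 0.0]
ft_force: [-0.6, -0.0, -1.8]
gripper_width: 23.2
```

```bash
python3 - <<'E'
from mv import *; sent([0,-.32,.19,0,0])
from h import *
s=sense();print(s["position"],s["ft_force"])
rows([[504.5-30,28-35,116],[504.5-40,28-10,116]])
shot("pics/g9.png")
b=capture("top");cv2.imwrite("pics/g9t.png",cv2.resize(b[190:300,310:470],None,fx=4,fy=4,interpolation=2)[:,:,::-1])
E
```

```text
cmd [497.2 -29.6 115.9] 44.83
[497.83323709 -29.67025427 116.08394455] [-0.62521956 -0.03587936 -1.81675375]
[0.8, -0.0, -0.0] 
[1.42, 0.26, -0.0] 
('G', [36.0, -50.0], 154, 305, 61)
('D', [68.0, 24.0], 1571, 20, 72)
```

View pics/g9.png

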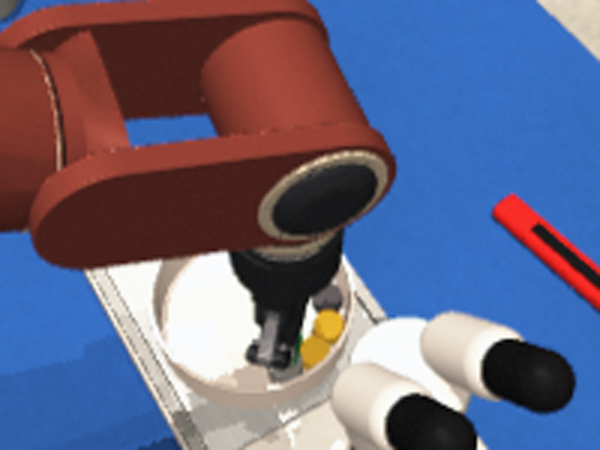

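View pics/g9t.png

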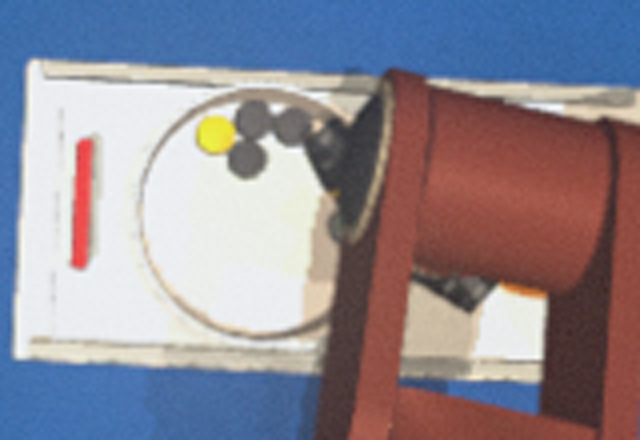

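```bash
python3 - <<'E'
from h import *
r=np.radians(1.8)
for p in((215,134),(254,118),(247,160),(291,126)):
    w=onz("top",(310+p[0]/4-.4,190+p[1]/4-.4),51)[:2]-[504.5,28]; print(w.round(1),(np.array([w[0]*np.cos(r)-w[1]*np.sin(r), w[0]*np.sin(r)+w[1]*np.cos(r)])).round(1))
E
```

```text
[52.3 29. ] [51.3 30.6]
[63.2  3.5] [63.1  5.4]
[35.7  8.1] [35.4  9.2]
[ 58.4 -20.8] [ 59.  -18.9]
```

The golds are in the microscope half and the darks straddle the middle. The remaining gold, at (215,134) in the top crop, has moved only about 9 mm from its start. I'll push the inner dark at (247,160) against it to shove it on.

```bash
python3 - <<'E'
from mv import *
rows([[C[0]+a,C[1]+b,116] for a,b in((-7,-35),(3,-18),(26,-18),(27,-8),(28,-2),(30,4),(30,8))])
E
```

```text
[0.39, 0.4, -0.0] 
[0.52, 0.88, -0.0] 
[0.11, 1.29, -0.0] 
[0.27, 1.48, -0.0] 
[0.36, 1.61, -0.0] 
[0.43, 1.75, -0.0] 
[0.5, 1.82, -0.0]
```

>>> play_rows --steps '[[[10,0.39,0.4,0,0],[10,0.52,0.88,0,0],[10,0.11,1.29,0,0],[10,0.27,1.48,0,0],[10,0.36,1.61,0,0]]]'

```text
t: 11.72
position: [532.4, 26.9, 115.6]
tool_rot: [0.384, 0.923, -0.0, -0.0]
ft_force: [-0.2, -0.3, -1.8]
gripper_width: 23.4
```

>>> play_rows --steps '[[[10,0.07,0.14,0,0],[10,0.14,0.21,0,0],[10,0.14,0.21,0,0]]]'

```text
t: 12.1
position: [534.5, 36.2, 115.9]
tool_rot: [0.384, 0.923, -0.0, -0.0]
ft_force: [0.2, -0.1, -2.1]
gripper_width: 23.3
```

```bash
python3 - <<'E'
from mv import *; sent([0,.36,1.61,0,0]);sent([0,.14,.21,0,0])
from h import *
s=sense();print(s["position"],s["ft_force"])
shot("pics/g10.png")
b=capture("top");cv2.imwrite("pics/g10t.png",cv2.resize(b[190:300,310:470],None,fx=4,fy=4,interpolation=2)[:,:,::-1])
E
```

```text
cmd [532.7  26.1 115.9] 44.83
cmd [534.7  36.  115.9] 44.83
[534.49226248  36.19731481 115.89548988] [ 0.19206594 -0.13196927 -2.05243748]
('G', [35.0, -50.0], 157, 305, 61)
('D', [61.0, -9.0], 159, 351, 62)
```

View pics/g10.png

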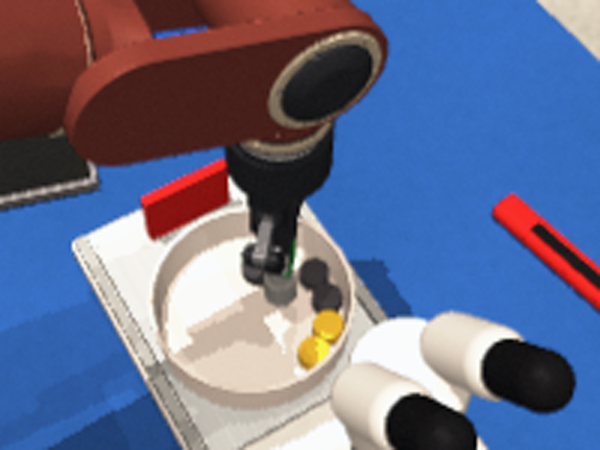

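View pics/g10t.png

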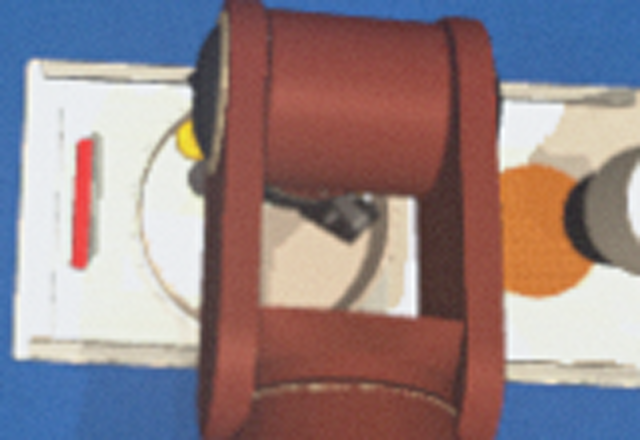

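The gold has moved on, now at (190,140) in the top crop. Moving the rod aside, still in the dish, for a clear view.

>>> play_rows --steps '[[[10,0.2,-0.5,0,0],[10,0.4,-1.0,0,0],[10,0.5,-1.7,0,0],[10,0.5,-1.7,0,0]]]'

```text
t: 12.7
position: [471.5, 1.4, 115.9]
tool_rot: [0.385, 0.923, -0.0, 0.0]
ft_force: [0.4, 0.5, -1.5]
gripper_width: 23.5
```

```bash
python3 - <<'E'
from mv import *; sent([0,.5,-1.7,0,0])
from h import *
s=sense();print(s["position"],s["ft_force"])
shot("pics/g11.png")
b=capture("top");cv2.imwrite("pics/g11t.png",cv2.resize(b[190:300,310:470],None,fx=4,fy=4,interpolation=2)[:,:,::-1])
E
```

```text
cmd [472.4   2.2 115.9] 44.83
[471.54524764   1.43860931 115.88976391] [ 0.44187841  0.50094535 -1.51818685]
('G', [53.0, 35.0], 31, 33, 64)
('G', [35.0, -50.0], 159, 305, 61)
('D', [27.0, 64.0], 1585, 67, 70)
('D', [61.0, -10.0], 138, 350, 62)
```

View pics/g11.png

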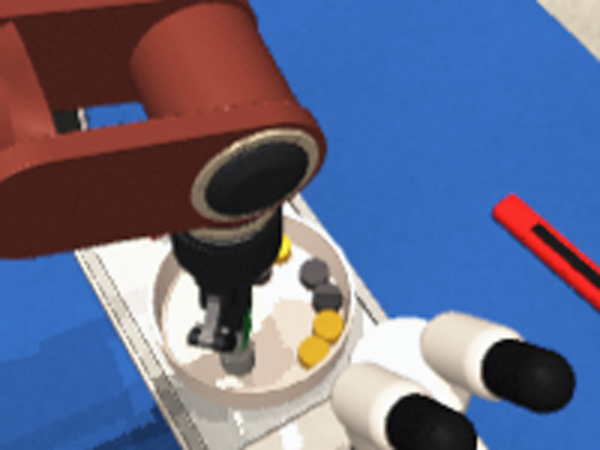

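View pics/g11t.png

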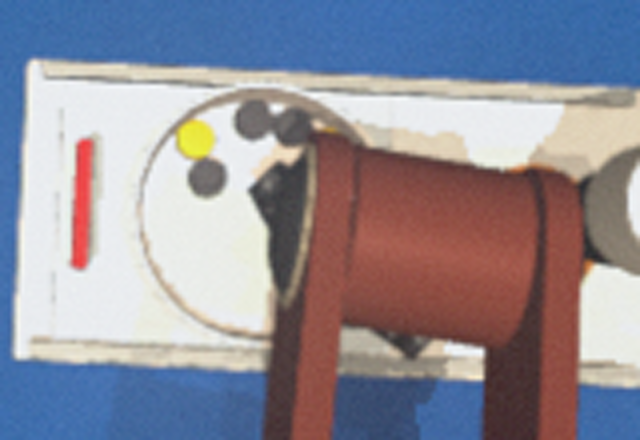

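```bash
python3 - <<'E'
from h import *
r=np.radians(1.8)
for p in((194.5,139),(254,118),(207,177),(292,127)):
    w=onz("top",(310+p[0]/4-.4,190+p[1]/4-.4),51)[:2]-[504.5,28]; print(w.round(1),(np.array([w[0]*np.cos(r)-w[1]*np.sin(r), w[0]*np.sin(r)+w[1]*np.cos(r)])).round(1))
b=cv2.imread("pics/g11t.png")[:,:,::-1].copy(); print([ (c,s[4]) for c,s,m in blobs(b,(22,130,120),(35,255,255),200)])
E
```

```text
[48.8 42.4] [47.4 43.9]
[63.2  3.5] [63.1  5.4]
[24.2 34.2] [23.1 34.9]
[ 57.7 -21.4] [ 58.4 -19.6]
[(array([194.5, 138.8]), 1066)]
```

```bash
python3 - <<'E'
from mv import *
from h import *
im=cv2.imread("pics/g11.png"); cv2.imwrite("pics/g11z.png",cv2.resize(im[260:420,150:350],None,fx=4,fy=4,interpolation=2)[:600])
c=get_calibration("side");Rm=R.from_quat(c["attitude"])
def proj(p):
    v=Rm.inv().apply(np.array(p)-c["xyz"]); k=K(c); u=np.array([v[0]/-v[2],-v[1]/-v[2]]); q=[k[0,0]*u[0]+k[0,2],k[1,1]*u[1]+k[1,2]]
    return ((np.array(q)-[220,150])*3-[150,260])*4
for z in(39,69): 
  for dx in (-1,1): print(z,proj([472,1.8,z])+0, )
# near-bottom rim of foot towards the camera
d=np.array(c["xyz"])[:2]-[472,1.8]; d=14*d/np.linalg.norm(d)
for z in(36,39,45): print("near rim",z,proj([472+d[0],1.8+d[1],z]))
E
```

```text
39 [335.53663396 406.18613478]
39 [335.53663396 406.18613478]
69 [330.59345348 341.48113565]
69 [330.59345348 341.48113565]
near rim 36 [340.92292546 476.69134673]
near rim 39 [340.45199208 470.52694629]
near rim 45 [339.50244347 458.09759196]
```

View pics/g11z.png

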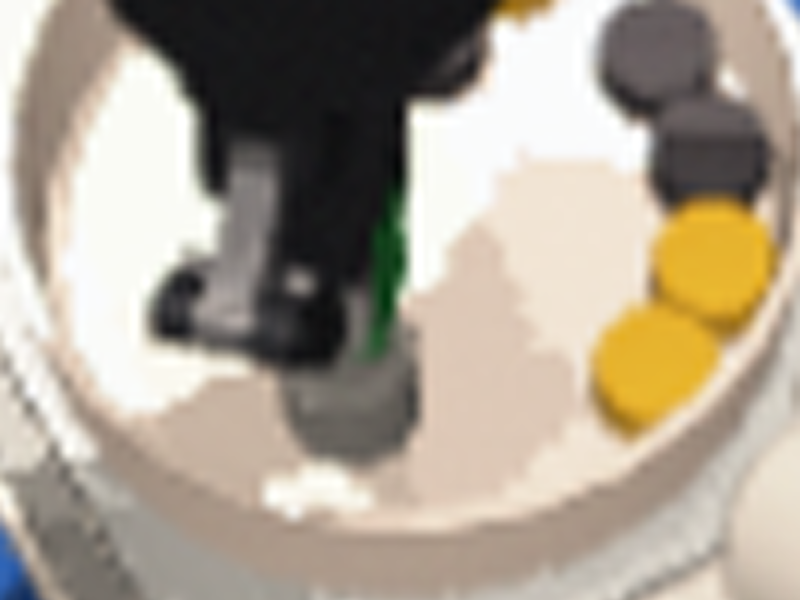

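The foot's near lower rim is at about (350,460), which puts it at z≈44 against the 49 limit. The rod seems to have slipped a few mm in the grip, so I'll lower it until it lightly touches.

>>> play_rows --steps '[[[10,0,0,0.05,0],[10,0,0,0.1,0],[10,0,0,0.1,0]]]'

```text
t: 13.18
position: [474.1, 1.9, 115.2]
tool_rot: [0.384, 0.923, -0.0, 0.001]
ft_force: [-5.6, -1.7, 13.0]
gripper_width: 23.4
```

>>> play_rows --steps '[[[10,0,0,0.04,0],[10,0,0,0.08,0],[10,0,0,0.08,0]]]'

```text
t: 13.55
position: [475.1, 1.6, 115.0]
tool_rot: [0.384, 0.924, -0.001, 0.002]
ft_force: [-9.2, -1.4, 26.3]
gripper_width: 23.3
```

Contact came within 1–2 mm (13 N, then 26 N), so the foot is on the floor and step 2 is met. Lifting out.

>>> play_rows --steps '[[[10,0,0,-0.4,0],[10,0,0,-1.0,0],[10,0,0,-1.6,0],[10,0,0,-2.2,0],[10,0,0,-2.2,0]]]'

```text
t: 14.18
position: [474.0, 2.3, 198.8]
tool_rot: [0.384, 0.923, 0.001, 0.002]
ft_force: [0.4, -0.2, -1.5]
gripper_width: 23.5
```

```bash
python3 - <<'E'
from mv import *; sent([0,0,0,.18,0]);sent([0,0,0,-2.2,0]); rows([[428,303,196],[428,303,90]])
from h import *
s=sense();print(s["position"],s["ft_force"])
shot("pics/g12.png")
b=capture("top");cv2.imwrite("pics/g12t.png",cv2.resize(b[190:300,310:470],None,fx=4,fy=4,interpolation=2)[:,:,::-1])
E
```

```text
cmd [472.4   2.2 108.7] 44.83
cmd [472.4   2.2 196.7] 44.83
[6.12, 4.51, 0.02] 
[6.12, 4.51, 2.67] 
[474.004443     2.28115998 198.8115587 ] [ 0.42912612 -0.17101192 -1.47138132]
('G', [50.0, 41.0], 76, 39, 65)
('G', [35.0, -50.0], 160, 306, 61)
('D', [61.0, -10.0], 136, 350, 62)
('D', [-11.0, 3.0], 42, 164, 12)
```

View pics/g12.png

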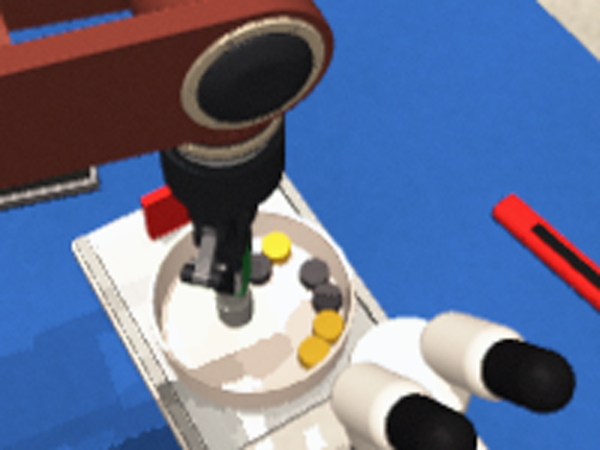

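The rod is lifted clear and all six stones are visible, mixed. On to the tray.

>>> play_rows --steps '[[[10,0.6,0.44,0,0],[10,1.4,1.03,0,0],[10,2.3,1.69,0,0],[10,3.2,2.36,0,0],[10,4.1,3.02,0,0]]]'

```text
t: 14.9
position: [441.2, 204.9, 194.6]
tool_rot: [0.384, 0.923, -0.001, -0.001]
ft_force: [0.6, -0.3, -1.2]
gripper_width: 23.0
```

>>> play_rows --steps '[[[10,0.9,0.66,0,0],[10,1.6,1.18,0,0],[10,2.02,1.49,0,0],[10,2.02,1.49,0,0],[10,2.02,1.49,0,0]]]'

```text
t: 15.52
position: [427.3, 302.3, 195.3]
tool_rot: [0.384, 0.923, -0.001, -0.001]
ft_force: [0.2, 0.3, -1.8]
gripper_width: 23.2
```

```bash
python3 - <<'E'
from mv import *; sent([0,4.1,3.02,0,0]);sent([0,2.02,1.49,0,0]); rows([[428,303,196],[428,303,90]])
from h import *
s=sense();print(s["position"],s["ft_force"],s["tool_rot"])
a=capture("side")
cv2.imwrite("pics/g13.png",cv2.resize(a[110:230,170:290],None,fx=5,fy=5,interpolation=2)[:,:,::-1])
E
```

```text
cmd [442.4 203.7 196.7] 44.83
cmd [427.7 303.  196.7] 44.83
[-0.0, 0.0, 0.02] 
[-0.0, 0.0, 2.67] 
[427.28635042 302.29166229 195.34737561] [ 0.24212114  0.30016783 -1.8041401 ] [ 3.84117151e-01  9.23283613e-01 -1.02259262e-03 -5.82120251e-04]
```

View pics/g13.png

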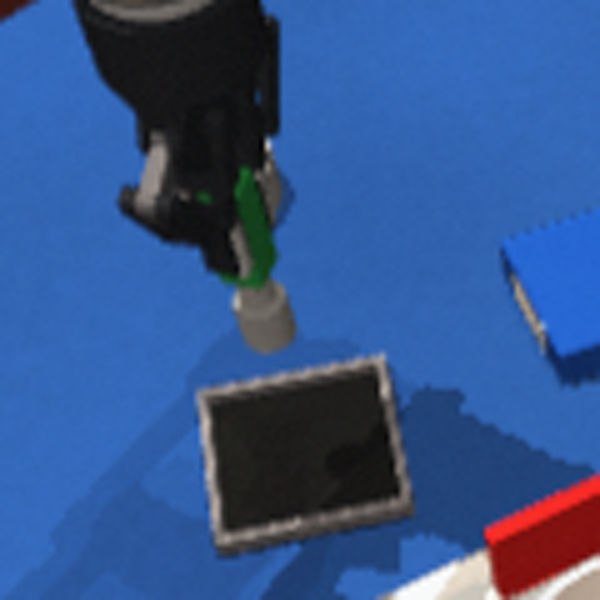

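```bash
cat >> h.py <<'E'
def proj(p,n="side"):
    c=get_calibration(n); v=R.from_quat(c["attitude"]).inv().apply(np.array(p,float)-c["xyz"]); k=K(c)
    return np.array([k[0,0]*v[0]/-v[2]+k[0,2],k[1,1]*v[1]/v[2]+k[1,2]])
E
python3 - <<'E'
from h import *
for z in (116,146,166,231): print(z,(proj([427.5,302.5,z])-[170,110])*5)
for z in (6,36,56,121): print(z,(proj([430.5,304.3,z])-[180,140])*4)
E
```

```text
116 [266.59066334 334.79863777]
146 [255.17734504 297.93549888]
166 [247.23983096 272.29863532]
231 [219.43609923 182.49715971]
6 [205.95899015 240.91712908]
36 [198.38355984 216.15918021]
56 [193.13443863 199.0040525 ]
121 [174.8713909  139.31693461]
```

The rod leans about 0.1 rad in the jaws. The flat foot will right it when it's pressed down and released. Lowering with a force check.

>>> play_rows --steps '[[[10,0,0,0.7,0],[10,0,0,1.5,0],[10,0,0,2.2,0],[10,0,0,2.6,0],[10,0,0,2.68,0]]]'

```text
t: 16.2
position: [427.3, 302.2, 88.4]
tool_rot: [0.384, 0.923, -0.001, -0.001]
ft_force: [0.2, -0.1, -1.4]
gripper_width: 23.4
```

>>> play_rows --steps '[[[10,0,0,0.05,0],[10,0,0,0.1,0],[10,0,0,0.1,0]]]'

```text
t: 16.58
position: [428.1, 303.2, 86.2]
tool_rot: [0.384, 0.923, 0.0, 0.0]
ft_force: [-0.0, 0.1, -1.6]
gripper_width: 23.2
```

>>> play_rows --steps '[[[10,0,0,0.05,0],[10,0,0,0.1,0],[10,0,0,0.1,0]]]'

```text
t: 16.95
position: [428.6, 303.3, 84.2]
tool_rot: [0.384, 0.923, 0.0, 0.0]
ft_force: [-3.4, -3.7, 10.9]
gripper_width: 23.1
```

>>> play_rows --steps '[[[10,0,0,0.05,0],[10,0,0,0.05,0]]]'

```text
t: 17.2
position: [428.9, 303.3, 84.1]
tool_rot: [0.384, 0.923, -0.0, 0.0]
ft_force: [-6.9, -5.6, 21.1]
gripper_width: 23.3
```

```bash
python3 - <<'E'
from mv import *; sent([0,0,0,2.68,0]);sent([0,0,0,.25,0])
from h import *
a=capture("side");print(sense()["ft_force"])
cv2.imwrite("pics/g14.png",cv2.resize(a[110:230,170:290],None,fx=5,fy=5,interpolation=2)[:,:,::-1])
for z in (6,36,56,121): print(z,(proj([428.,302.8,z])-[170,110])*5)
E
```

```text
cmd [427.7 303.   89.5] 44.83
cmd [427.7 303.   79.5] 44.83
[-7.74389402 -5.34398191 21.3740801 ]
6 [304.56985484 454.85849965]
36 [295.01926766 423.95096282]
56 [288.40114965 402.53346017]
121 [265.37256466 328.0085304 ]
```

View pics/g14.png

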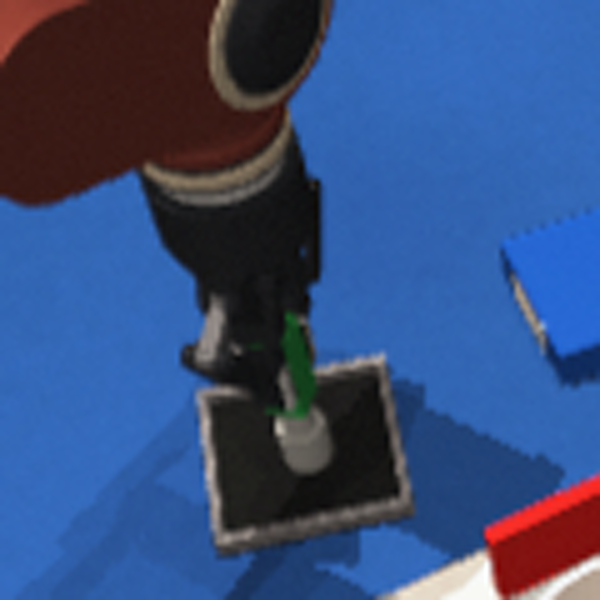

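>>> play_rows --steps '[[[10,0,0,-0.09,0],[10,0,0,-0.09,0],[27,0,0,-0.09,0],[29,0,0,-0.09,0],[32,0,0,-0.09,0]]]'

```text
t: 17.88
position: [427.4, 302.9, 82.6]
tool_rot: [0.384, 0.923, -0.0, -0.0]
ft_force: [1.1, -0.3, -1.1]
gripper_width: 32.2
```

>>> play_rows --steps '[[[40,0,0,0,0],[60,0,0,0,0],[85,0,0,0,0],[85,0,0,0,0],[85,0,0,0,0]]]'

```text
t: 18.5
position: [427.8, 303.0, 83.1]
tool_rot: [0.384, 0.923, 0.0, 0.0]
ft_force: [1.4, 0.2, -0.1]
gripper_width: 85.2
```

```bash
python3 - <<'E'
from mv import *; sent([0,0,0,-.09,0])
from h import *
a=capture("side");s=sense();print(s["ft_force"],s["gripper_width"])
cv2.imwrite("pics/g15.png",cv2.resize(a[110:230,170:290],None,fx=5,fy=5,interpolation=2)[:,:,::-1])
E
```

```text
cmd [427.7 303.   83.1] 44.83
[-0.0362467  -0.21936454  0.1546214 ] 85.06447351900243
```

View pics/g15.png

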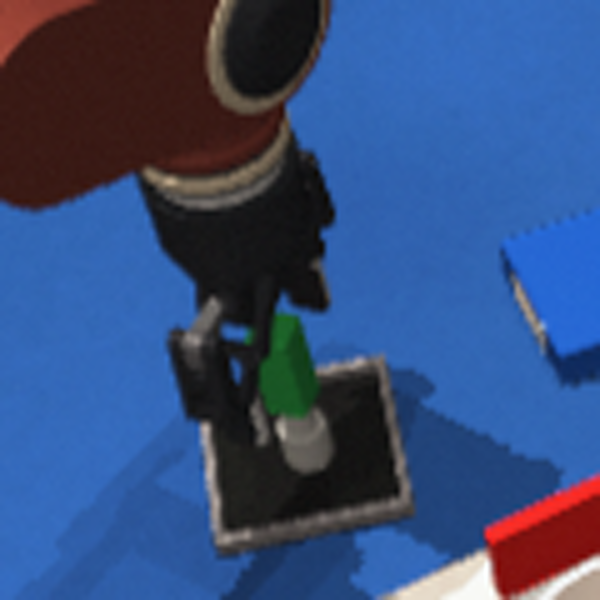

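The rod stands upright and released. Raising straight up.

>>> play_rows --steps '[[[85,0,0,-0.5,0],[85,0,0,-1.5,0],[85,0,0,-2.5,0],[85,0,0,-3.25,0],[85,0,0,-3.25,0]]]'

```text
t: 19.18
position: [429.3, 303.8, 216.5]
tool_rot: [0.384, 0.923, 0.002, 0.002]
ft_force: [-0.1, 0.2, -0.1]
gripper_width: 85.1
```

```bash
python3 - <<'E'
from mv import *; sent([0,0,0,-3.25,0])
from h import *
a=capture("side");s=sense();print(s["position"])
cv2.imwrite("pics/g16.png",cv2.resize(a[130:300,200:350],None,fx=4,fy=4,interpolation=2)[:600,:,::-1])
for x in stones(a): print(x)
rows([[505,215,180],[505,215,75]],44.83-45)
for z in (6,121): print((proj([428,303,z])-[200,130])*4)
E
```

```text
cmd [427.7 303.  213.1] 44.83
[428.23213189 303.23116153 214.03707144]
('G', [50.0, 41.0], 75, 39, 65)
('G', [36.0, -49.0], 158, 306, 61)
('D', [24.0, 32.0], 74, 53, 40)
('D', [61.0, -10.0], 139, 350, 62)
[-2.92, -0.18, 0.83] 9.0
[-2.92, -0.18, 3.45] 9.0
[123.53650002 283.6942482 ]
[ 92.17043248 182.20614502]
```

View pics/g16.png

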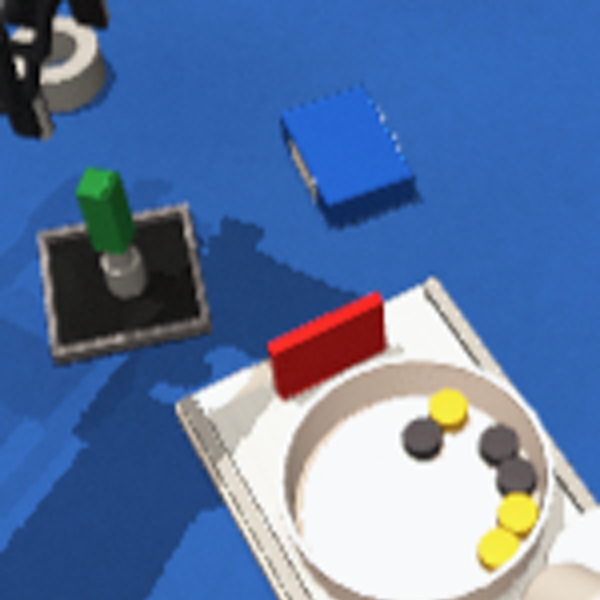

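The rod matches its projected upright position, (123,284) to (92,182) in the crop. The stones are mixed, with two golds and a dark in the microscope half. Closing the fingers, turning the gripper square to the slide and moving behind the plate.

>>> play_rows --steps '[[[40,-0.5,-0.05,0,2],[0,-1.2,-0.1,0.2,4],[0,-1.8,-0.1,0.4,6],[0,-2.5,-0.1,0.6,8],[0,-3.1,-0.1,0.8,9.3]]]'

```text
t: 19.85
position: [511.6, 211.1, 178.1]
tool_rot: [0.719, 0.695, -0.002, -0.001]
ft_force: [0.4, 0.2, 0.5]
gripper_width: -0.0
```

```bash
python3 - <<'E'
from mv import *; sent([0,-3.1,-.1,.8,9.3])
rows([[510,205,181],[510,205,82],[509,165,82],[502.8,-30,82]],-1.67)
from h import *
s=sense();print(s["position"],s["q"],s["gripper_width"])
E
```

```text
cmd [512.3 212.2 181.1] -1.67
[-0.18, -0.05, 0.0] -0.0
[-0.18, -0.05, 2.48] -0.0
[-1.18, -0.05, 2.48] -0.0
[-6.06, -0.06, 2.48] -0.0
[511.64361202 211.11206296 178.10618207] [ 2.56897362e-01 -6.67400785e-02  1.84079719e+00 -5.66594704e-05
  1.37161954e+00  2.90440537e-01] -0.0046529529986991496
```

>>> play_rows --steps '[[[0,-0.1,-0.05,0.7,0],[0,-0.18,-0.05,1.5,0],[0,-0.18,-0.05,2.2,0],[0,-0.18,-0.05,2.48,0],[0,-0.6,-0.05,2.48,0]]]'

```text
t: 20.48
position: [508.4, 188.1, 80.3]
tool_rot: [0.717, 0.697, -0.001, -0.001]
ft_force: [0.0, 0.5, -0.5]
gripper_width: 0.0
```

>>> play_rows --steps '[[[0,-0.2,0,0,0],[0,-0.35,0,0,0],[0,-0.5,0,0,0],[0,-0.6,0,0,0],[0,-0.7,0,0,0]]]'

```text
t: 21.1
position: [508.9, 161.0, 82.2]
tool_rot: [0.718, 0.697, 0.001, -0.001]
ft_force: [-0.3, 10.2, -1.1]
gripper_width: -0.1
```

```bash
python3 - <<'E'
from mv import *; sent([0,-.6,-.05,2.48,0]);sent([0,-.7,0,0,0])
from h import *
a=capture("side");s=sense();print(s["position"],s["ft_force"])
cv2.imwrite("pics/g17.png",cv2.resize(a[130:320,200:420],None,fx=3,fy=3,interpolation=2)[:600,:,::-1])
for x in stones(a): print(x)
E
```

```text
cmd [509.6 188.3  81.9] -1.67
cmd [508.8 160.3  81.9] -1.67
[508.93758369 161.05140619  82.17477574] [-0.90913493  4.37112264  0.68222371]
('G', [50.0, 41.0], 76, 39, 65)
('G', [36.0, -49.0], 158, 306, 61)
('D', [24.0, 32.0], 78, 53, 40)
('D', [61.0, -10.0], 133, 351, 62)
```

View pics/g17.png

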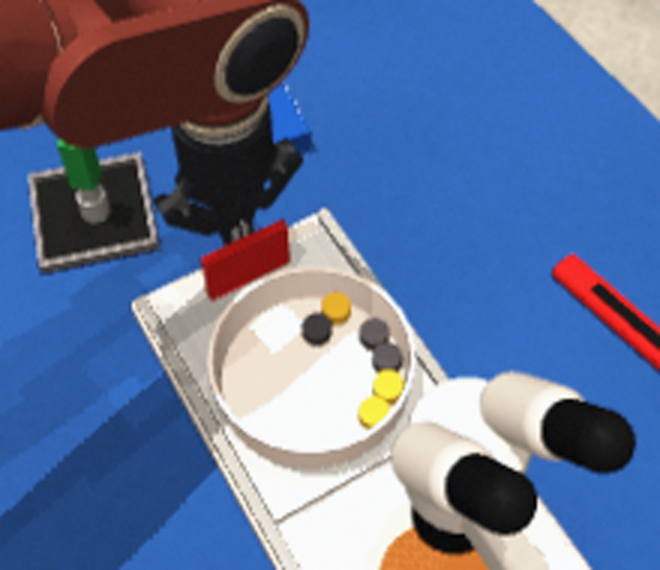

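The fingers meet the plate centrally at y≈161, at (240,240) in the crop, as predicted. Pushing slowly with a gentle ramp.

>>> play_rows --steps '[[[0,-0.08,0,0,0],[0,-0.2,0,0,0],[0,-0.36,0,0,0],[0,-0.54,0,0,0],[0,-0.72,0,0,0]]]'

```text
t: 21.78
position: [508.1, 135.3, 82.3]
tool_rot: [0.717, 0.697, 0.004, -0.003]
ft_force: [1.3, 15.7, -1.1]
gripper_width: 0.7
```

>>> play_rows --steps '[[[0,-0.18,0,0,0],[0,-0.36,0,0,0],[0,-0.54,0,0,0],[0,-0.72,0,0,0],[0,-0.9,0,0,0]]]'

```text
t: 22.4
position: [507.0, 99.3, 82.2]
tool_rot: [0.717, 0.697, 0.003, -0.003]
ft_force: [-0.0, 16.5, 0.7]
gripper_width: -0.0
```

>>> play_rows --steps '[[[0,-0.18,0,0,0],[0,-0.36,0,0,0],[0,-0.54,0,0,0],[0,-0.72,0,0,0],[0,-0.9,0,0,0]]]'

```text
t: 23.02
position: [505.8, 63.3, 82.2]
tool_rot: [0.717, 0.697, 0.003, -0.003]
ft_force: [0.1, 15.9, 1.9]
gripper_width: 0.2
```

```bash
python3 - <<'E'
from mv import *; sent([0,-.72,0,0,0]);sent([0,-.9,0,0,0]);sent([0,-.9,0,0,0])
from h import *
s=sense();print(s["position"],s["ft_force"],s["tool_rot"])
rows([[502.8,-30,82]])
a=capture("side");b=capture("top")
o=np.hstack([cv2.resize(a[150:350,240:440],None,fx=2,fy=2,interpolation=2),cv2.resize(b[150:350,330:530],None,fx=2,fy=2,interpolation=2)])
cv2.imwrite("pics/g18.png",o[:,:,::-1])
E
```

```text
cmd [508.  131.5  81.9] -1.67
cmd [506.9  95.5  81.9] -1.67
cmd [505.9  59.6  81.9] -1.67
[505.81121653  63.29808735  82.23162576] [ 0.08582205 15.93381902  1.8817741 ] [ 0.71740648  0.69664058  0.0031971  -0.0031015 ]
[-2.24, -0.01, -0.0]
```

View pics/g18.png

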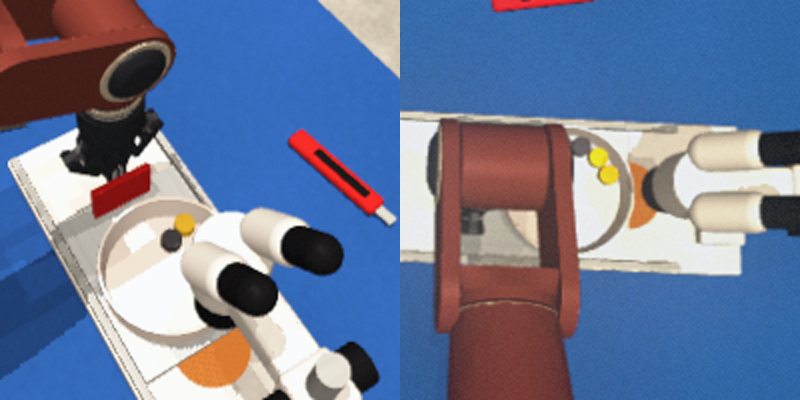

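```bash
python3 - <<'E'
from h import *
np.set_printoptions(precision=0,suppress=True)
for z in (320,370,420): print(z,"fork",onz("top",(420,240),z),onz("top",(352,240),z))
for z in (220,300,380): print(z,"eyepiece left",onz("top",(474,225),z),"body",onz("top",(468,243),z),onz("top",(451,243),z))
E
```

```text
320 fork [496. -24. 320.] [494. 107. 320.]
370 fork [493. -11. 370.] [491. 111. 370.]
420 fork [489.   1. 420.] [487. 115. 420.]
220 eyepiece left [ 538. -170.  220.] body [ 498. -154.  220.] [ 498. -117.  220.]
300 eyepiece left [ 529. -138.  300.] body [ 493. -125.  300.] [493. -90. 300.]
380 eyepiece left [ 520. -107.  380.] body [488. -95. 380.] [487. -64. 380.]
```

About 36 mm will remain between the fork and the head at the end of the travel. Continuing.

>>> play_rows --steps '[[[0,-0.18,0,0,0],[0,-0.36,0,0,0],[0,-0.54,0,0,0],[0,-0.72,0,0,0],[0,-0.9,0,0,0]]]'

```text
t: 23.75
position: [504.7, 27.3, 82.2]
tool_rot: [0.717, 0.697, 0.003, -0.003]
ft_force: [-0.9, 15.3, 2.3]
gripper_width: -0.1
```

>>> play_rows --steps '[[[0,-0.18,0,0,0],[0,-0.36,0,0,0],[0,-0.52,0,0,0],[0,-0.67,0,0,0],[0,-0.8,0,0,0]]]'

```text
t: 24.38
position: [503.7, -4.7, 82.2]
tool_rot: [0.717, 0.697, 0.003, -0.003]
ft_force: [-1.1, 14.9, 4.3]
gripper_width: -0.4
```

>>> play_rows --steps '[[[0,-0.1,0,0,0],[0,-0.2,0,0,0],[0,-0.3,0,0,0],[0,-0.4,0,0,0],[0,-0.5,0,0,0]]]'

```text
t: 25.0
position: [503.0, -24.6, 82.2]
tool_rot: [0.717, 0.697, 0.003, -0.003]
ft_force: [-0.7, 15.6, 4.7]
gripper_width: -0.1
```

>>> play_rows --steps '[[[0,-0.05,0,0,0],[0,-0.1,0,0,0],[0,-0.1,0,0,0]]]'

```text
t: 25.38
position: [502.9, -28.8, 82.2]
tool_rot: [0.717, 0.697, 0.002, -0.003]
ft_force: [-1.8, 14.2, 5.4]
gripper_width: 0.0
```

>>> play_rows --steps '[[[0,-0.04,0,0,0],[0,-0.07,0,0,0],[0,-0.07,0,0,0]]]'

```text
t: 25.75
position: [502.9, -29.1, 82.3]
tool_rot: [0.718, 0.697, 0.005, -0.005]
ft_force: [-0.7, 23.5, 6.3]
gripper_width: -0.4
```

The force rose to 23.5 N and motion stopped at y=-29, after 190 mm of travel: that's the end stop. Backing off.

>>> play_rows --steps '[[[0,0.1,0,0,0],[0,0.4,0,0,0],[0,1.0,0,0,0],[0,2.0,0,0,0],[0,3.0,0,-0.5,0]]]'

```text
t: 26.38
position: [505.0, 85.7, 100.3]
tool_rot: [0.718, 0.696, -0.002, -0.001]
ft_force: [0.5, -0.0, 0.6]
gripper_width: -0.3
```

>>> play_rows --steps '[[[0,0.8,0,-0.8,0],[0,1.6,0,-1.6,0],[0,2.4,0,-2.6,0],[0,2.6,-1,-3.4,0],[0,2.6,-2,-3.4,0]]]'

```text
t: 27.0
position: [430.4, 192.2, 241.6]
tool_rot: [0.717, 0.697, 0.003, 0.002]
ft_force: [-0.0, 0.3, 0.3]
gripper_width: -0.1
```

```bash
python3 - <<'E'
from h import *
s=sense();print(s["position"],s["ft_force"],s["t"])
a=capture("side");b=capture("top")
cv2.imwrite("pics/f3.png",a[:,:,::-1]);cv2.imwrite("pics/f4.png",cv2.resize(b[130:330,230:550],None,fx=2.5,fy=2.5,interpolation=2)[:,:,::-1])
E
```

```text
[430.42294285 192.15351462 241.59883615] [-0.04139154  0.2979392   0.30563845] 27.0
```

View pics/f3.png

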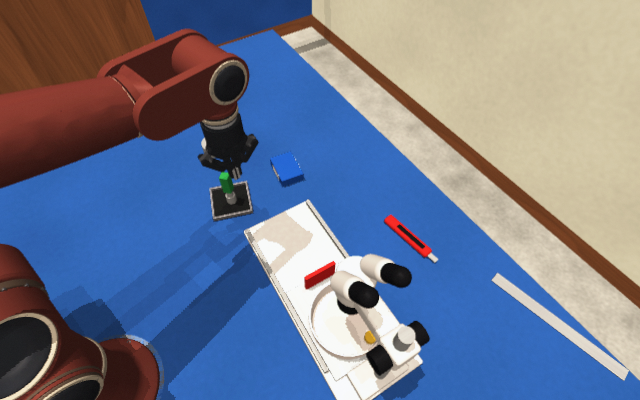

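View pics/f4.png

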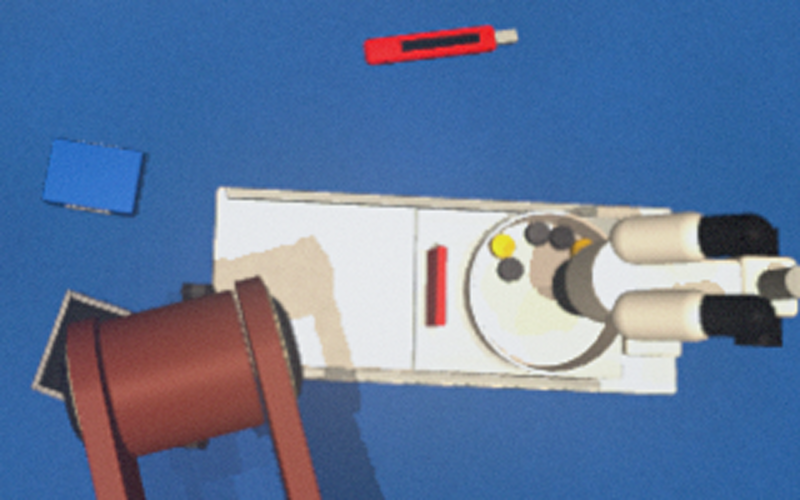

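```bash
python3 - <<'E'
from h import *
C=np.array([504.5-190*.031,28-190])
for n,p in(("G",(502,246)),("D",(510,268)),("D",(537,234)),("D",(562,238)),("G",(583,246))):
    print(n,(onz("top",(230+p[0]/2.5-.3,130+p[1]/2.5-.3),51)[:2]-C).round(1))
b=capture("top");hsv=cv2.cvtColor(b,cv2.COLOR_RGB2HSV)
m=((hsv[...,0]<10)|(hsv[...,0]>170))&(hsv[...,1]>120)&(hsv[...,2]>90);m[:,:390]=0;m[:,415:]=0;m[:220]=0;m[270:]=0
ys,xs=np.nonzero(m);w=np.array([onz("top",(x,y),92)[:2] for x,y in zip(xs,ys)],np.float32);print(cv2.minAreaRect(w))
a=capture("side");hsv=cv2.cvtColor(a,cv2.COLOR_RGB2HSV)
m=cv2.inRange(hsv,np.array((45,120,125)),np.array((80,255,255)));ys,xs=np.nonzero(m);print("rod top",onz("side",(xs.mean(),ys.mean()),121))
cv2.imwrite("pics/f5.png",cv2.resize(a[260:380,280:430],None,fx=4,fy=4,interpolation=2)[:,:,::-1])
cv2.imwrite("pics/f6.png",cv2.resize(a[130:230,180:300],None,fx=5,fy=5,interpolation=2)[:,:,::-1])
E
```

```text
G [48.  42.8]
D [25.1 35. ]
D [61.1  5.2]
D [ 57.3 -21.3]
G [ 49.2 -43.5]
((502.0156555175781, -43.85658264160156), (7.562564373016357, 74.61683654785156), 89.02253723144531)
rod top [428.38240611 300.9606087  121.        ]
```

View pics/f5.png

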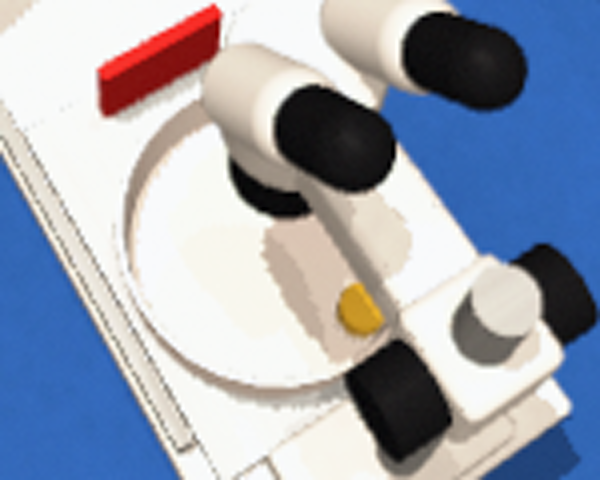

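View pics/f6.png

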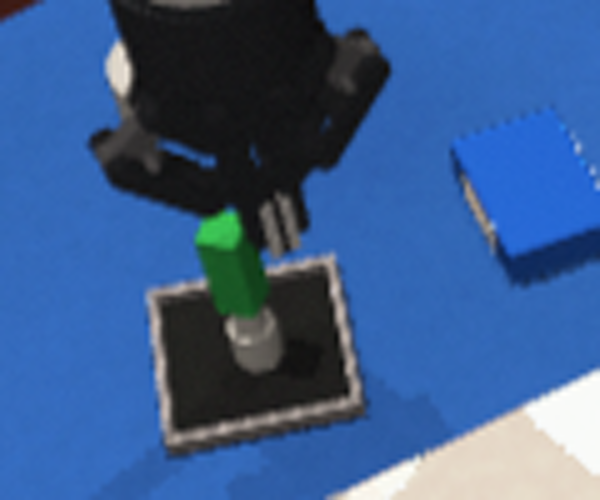

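```bash
python3 -c "
from bench import *
print(close_job())"
```

```text
the job is handed in; nothing more can be done
None
```

I stirred the stones with the rod, stood it back on its tray and let go of it. Then I pushed the carriage home by the red plate and handed the job in at about 27 s. No verdict is reported, so what follows rests on my own measurements.

**Trouble while stirring:**
- **Jam:** the first sweep squeezed a gold stone against the wall with about 18 N. I backed off and carried on close to the wall with almost no force.
- **Slow gold stone:** one gold stone had moved only about 9 mm, so I gave it an extra push. It ended about 23 mm from its start.
- **Rod slip:** the rod slid about 2 mm and leaned about 0.1 rad in the grip. It stood upright again after I set it down and released it.

**Last checks:**
- **Carriage:** the finger readings gave 190 mm of travel, and the push force rose to 23.5 N at the stop. The top camera gave about 188 mm; the limit is 184 mm.
- **Stones:** all three dark and two of the gold stones were measured in the dish, with both colours in each half. The third gold was hidden behind the microscope at the end. It was last seen in the dish, in the microscope half, just before the push.
- **Rod:** it stands upright about 3 mm from the tray centre, and the robot is clear of it.
- **Surroundings:** the box and cutter look unmoved in the last pictures. The ring gauge was behind the arm then; the arm only passed well above it. There was no sign of touching the microscope.

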